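# Lock the drive pulley with its mark at the top

### The job

Set the drive pulley on the bench stand to its zero position so that the belt can be fitted in time: reach in under the raised lock arm and turn the pulley on its axle until the V notch with the red mark is at the very top, right under the arm's roller. Then press the arm's black ball knob down until the roller sits fully home in the notch, and leave the arm down. Do not push the tools and other things on the bench about.

Things in the scene. Friction and masses are not known exactly. Their poses are not given: they have to be found in the camera images.
- index_stand: Fixed stand: grey base plate 222 x 150 x 12 mm, two blue bearing pedestals 24 mm wide at y = +50 and -50 mm (130 mm high), blue column behind. Origin on the bench top straight below the middle of the pulley; x points from the pulley's front (the robot's side) back to the column, y along the axle, z up. The base reaches 92 mm in front of the origin and 130 mm behind it.
- axle (a point): The pulley's centre, 100 mm above the bench. Pulley: 160 mm diameter, smooth bright rim 26 mm wide and 16 mm deep (radius 64 to 80 mm), five dark spokes 12 mm thick, dark hub 42 mm in diameter and 40 mm long. Its front can be gripped across the rim; the lock arm overhangs the rim, so come in from the front with the tool tilted about 45 degrees.
- pulley (a joint): Turn of the pulley (rad, endless): 0 or 2 pi with the mark at the very top, pi/2 mark at the back (towards the column), pi at the bottom, 3 pi/2 at the front; it grows as the top moves back and the front rises. It is balanced, turns against 0.1 N m of bearing friction and stays where it is left.
- mark (a point): Middle of the mouth of the rim's one V notch, 80 mm from the axle (180 mm above the bench when at the top). The notch is 17 mm wide at the mouth and 12 mm deep, with red paint on both sides and a red stripe on the spoke below. It centres itself on the roller when the arm is pressed down, if within about 4 mm of the top.
- lock_arm (a joint): Angle of the lock arm (rad): 0 with its roller fully home in the notch, about 0.07 with the roller on the rim beside the notch, growing as the arm is raised, up to a stop at 0.50. Its hinge is stiff, so it stays at any angle; 2 to 4 N on the knob moves it down; press on to about 10 N to seat it.
- lock_hinge (a point): Hinge of the lock arm on the column, 104 mm behind and 202 mm above the stand's origin; its axis is the stand's y. The steel arm (14 mm wide) runs forward from here over the pulley, in the plane of the rim. Its brass roller (14 mm diameter, in a fork 38 mm wide) hangs 22 mm below the arm and stands straight above the axle when down.
- knob (a point): Centre of the black ball knob (30 mm diameter) at the front end of the lock arm, 169 mm forward of the hinge and 13 mm above it when the arm is down; it swings up and back about the hinge as the arm is raised.
- caliper: Caliper with black display, 220 x 60 x 12 mm, lying on the bench; a bystander.
- tip_tin: Round pale tin, 67 mm in diameter, 34 mm high; a bystander.
- strip_pliers: Red-handled pliers, 191 x 110 x 13 mm, lying on the bench; a bystander.
- green_tape: Roll of green tape, 69 mm in diameter, 24 mm high; a bystander.

How it is judged:
By the outcome, as a careful person would: the job done as asked, in the order asked, and still so for the second after the job is handed in, with the robot touching nothing.
It also fails if it takes over 67 s, if anything falls off the work surface, if the arm or the gripper's body presses on something with over 40 N, if the wrist force passes 120 N, or if a joint passes its speed limit or range.

### The arm

A 6-joint arm with a two-finger parallel gripper is mounted at the origin on a cart in front of the work surface, level with it; the furniture and walls round the work are solid. World frame = base frame: x ahead of the robot, y to its left, z up, the work surface at z = 0. Lengths are in m, angles in rad, forces in N, time in s.
With the tool pointing down it reaches from about 0.425 to 1.125 m from the base axis. Payload 14.9 kg.
Tool frame: the origin (TCP) lies on the centre line of the jaws, within the pads' length; the fingertips stand 8 mm ahead of it and the grasp point (between the pads) lies 11 mm behind it; z points along the fingers, y is the line along which they close (so a half turn about z gives the same grasp; the last joint's range is limited). The gripper opens to 91 mm and grips with 3 to 60 N. Pads are 32 mm wide; open, the fingers measure 118 mm over their backs; the gripper's body (76 mm by 178 mm) begins 60 mm behind the grasp point.
Start: joints at [-1.203, 0.379, 1.734, -0, 1.028, -0.033], TCP at [0.273, -0.645, 0.222] pointing down, gripper open.
Joint ranges: [-2.77, 2.77], [-0.74, 2.19], [0, 2.66], [-1.06, 4.2], [0.31, 2.87], [-3.08, 3.08]. Speed limits (rad/s): [1.89, 1.89, 2.39, 3.14, 3.14, 3.14].

### API

Orientations are given as a unit quaternion [x, y, z, w].
In Python, from plant import manip gives the robot as it stands.
- The arm moves only by the tool carry_out, never from a script. Its arguments are lists of equal length, an entry for each row: "gripper": the opening, from 0 (shut) to 1 (fully open); "xyz": the shift along the tool's x, y, z in mm, a list of three; "twist": the turn about the tool's z in rad. A call has exactly 5 rows; each row shifts and turns the commanded pose from where the row before left it, along the tool's axes as they then stand; what a row does not reach is not made up. A row lasts 1/10 s, in which the tool goes at most 50 mm and 8.59 degrees, less where a joint would pass 70% of its speed; a pose out of reach is approached as far as the arm can. A call with a gripper value outside its range is refused whole. The fingers move at their own pace and stop on an object; "newtons" is the grip in N (left out, the last holds). Time passes only in rows, so rows that do not move let the fingers close, or fill a call up. It gives the time, the measured TCP pose, the force, the opening and the grip force at its end, in the units of the state.
- manip.read_state(): the state, without advancing time (a new reading comes with each control period).
- manip.get_image(name): name is "scene" or "side" or "wrist"; returns the picture (480x640x3 uint8, blue, green, red); there is no depth.
- manip.camera_model(name): a dict with "vertical_fov" (degrees; the focal length in pixels is half the picture's height over the tangent of half this angle, whatever the lens; pixels are square), "cx", "cy" (the principal point, pixels), "rvec" (rotation vector, rad) and "tvec" (3), from world to camera coordinates, as OpenCV has them; the wrist camera has in their place "T_tool_cam" (4x4, takes a point from camera to tool coordinates, whose origin is the TCP and whose axes are the flange's). Camera axes: x right, y down, z forward; pixel columns grow to the right and rows downward; lengths in m; the calibration is good to about 2 mm. A picture is of the moment at which its call begins: read the wrist's pose just before it. camera_model takes no time and is no camera call.
- manip.job_done(): hands the job in; it is judged then, once.
The state is a dict: "t": time; "joint_positions": joint angles; "dq": joint speeds; "joint_torque": joint torques, N m; "tool_pos": TCP position; "tcp_rot": TCP orientation; "force": force on the tool from outside, world axes, zero at the start; "ft_torque": the same for the moment, N m; "gripper_width": finger opening in m; "gripper_force": force on a finger pad.
Only numpy, scipy, OpenCV 4.12 (cv2) and the standard library are available. Lean on these libraries where they do the work, as an engineer would, in place of code of your own. Each camera call takes 0.05 s, during which the arm holds its last target. There are 200 camera calls.

## Working session

There is one attempt and no reset: what is moved stays moved. The work goes in short steps, Python scripts to look and compute and a tool call to move; the robot and the scene stay as the last step left them, time stands still between calls to the robot, and variables do not carry over. Pictures are saved under pics/ and viewed, at most 10 in all, crops included, and the job is handed in when it is done.

Besides the shell and the picture viewer there is one more tool, called as name(argument=value, ...) on one line, values as JSON. carry_out: Moves the arm, as the interface text tells. Its arguments: {"type":"object","properties":{"gripper":{"type":"array","items":{"type":"number"}},"xyz":{"type":"array","items":{"type":"array","items":{"type":"number"}}},"twist":{"type":"array","items":{"type":"number"}},"newtons":{"type":"number"}},"required":["gripper","xyz","twist"]}

```bash
mkdir -p pics; ls; python3 - <<'E'
from plant import manip
import cv2
for n in("scene","side"):
    cv2.imwrite(f"pics/{n}0.png",manip.get_image(n)); print(n,manip.camera_model(n))
print(manip.camera_model("wrist"))
s=manip.read_state(); print(s)
E
```

```text
pics
scene {'vertical_fov': 57.023862263155806, 'cx': 321.7469667176694, 'cy': 241.77794972992933, 'rvec': array([ 0.625682  , -2.5912664 ,  1.26188409]), 'tvec': array([0.56157807, 0.2740533 , 1.1737627 ])}
side {'vertical_fov': 46.77533763778051, 'cx': 327.5259545373813, 'cy': 233.4179047151407, 'rvec': array([ 2.19419817,  0.03890467, -0.04336144]), 'tvec': array([-0.59729858,  0.10367734,  1.58602423])}
{'vertical_fov': 66.71781323837074, 'cx': 322.40428889970417, 'cy': 239.93282074237746, 'T_tool_cam': array([[-1.09296905e-03, -9.57322734e-01, -2.89019012e-01,
         8.28895122e-02],
       [ 9.99999347e-01, -1.14290977e-03,  4.03146385e-06,
         3.46441466e-04],
       [-3.34182065e-04, -2.89018819e-01,  9.57323357e-01,
        -1.62898169e-01],
       [ 0.00000000e+00,  0.00000000e+00,  0.00000000e+00,
         1.00000000e+00]])}
{'t': 0.1, 'joint_positions': array([-1.20327766e+00,  3.79359304e-01,  1.73472563e+00, -3.86208477e-05,
        1.02851353e+00, -3.33526954e-02]), 'dq': array([-1.88548131e-04, -2.36480910e-03,  6.05196190e-05, -1.30450801e-03,
       -9.78697529e-04, -1.64213641e-03]), 'joint_torque': array([ 4.00867602e-04, -7.65043259e+01, -4.35281646e+01,  6.52332790e-02,
        3.98973771e-02, -6.22538164e-05]), 'tool_pos': array([ 0.27297986, -0.64419368,  0.22135001]), 'tcp_rot': array([ 9.79977819e-01,  1.99106056e-01, -9.99409740e-05, -4.93150448e-04]), 'force': array([-0.07511466,  0.64429368, -0.51472729]), 'ft_torque': array([0.02741547, 0.05164725, 0.00749235]), 'gripper_force': 0.0, 'gripper_width': 0.0910835538079914}
```

View pics/scene0.png

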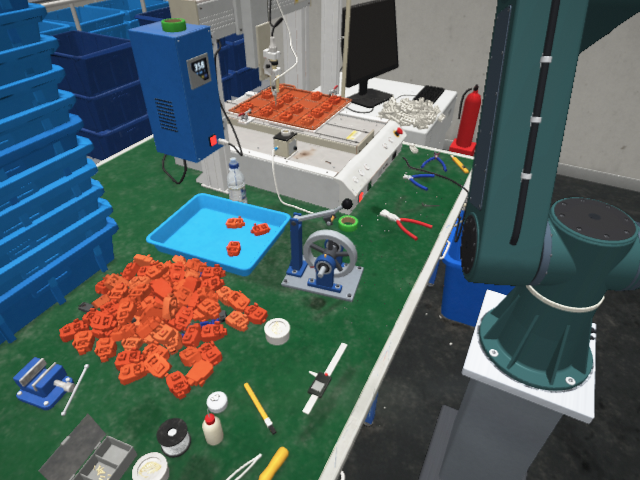

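View pics/side0.png

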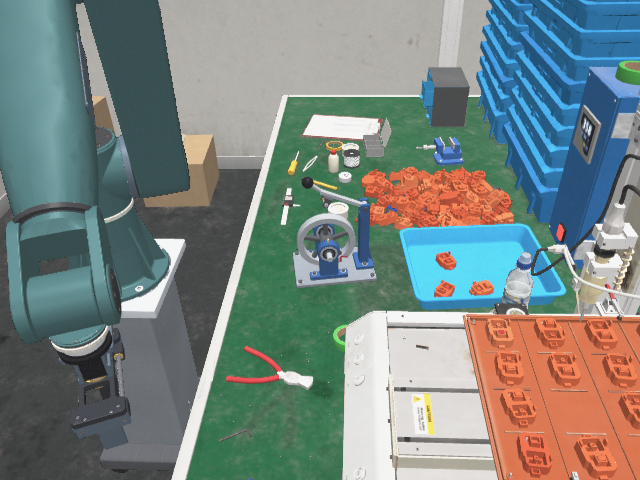

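The scene view shows the stand around (322,262), with its knob at about (347,203). The side view shows it around (330,245), with the knob at about (308,183). I'll zoom in on both.

```bash
python3 - <<'E'
import cv2,numpy as np
a=cv2.imread("pics/scene0.png")[190:310,270:370]; b=cv2.imread("pics/side0.png")[170:290,285:385]
cv2.imwrite("pics/crop0.png",np.hstack([cv2.resize(i,None,fx=4,fy=4.8,interpolation=cv2.INTER_CUBIC) for i in(a,b)]))
for n in("scene0","side0"):
    h=cv2.cvtColor(cv2.imread(f"pics/{n}.png"),cv2.COLOR_BGR2HSV); m=((h[...,0]<8)|(h[...,0]>172))&(h[...,1]>120)
    r=(slice(215,300),slice(290,365)) if n=="scene0" else (slice(205,290),slice(290,362))
    y,x=np.nonzero(m[r]); print(n,list(zip(x+r[1].start,y+r[0].start)))
E
```

```text
scene0 []
side0 [(np.int64(357), np.int64(215)), (np.int64(357), np.int64(216)), (np.int64(357), np.int64(217)), (np.int64(356), np.int64(218)), (np.int64(357), np.int64(218)), (np.int64(356), np.int64(219)), (np.int64(357), np.int64(219)), (np.int64(355), np.int64(220)), (np.int64(356), np.int64(220)), (np.int64(357), np.int64(220)), (np.int64(356), np.int64(221)), (np.int64(357), np.int64(221)), (np.int64(357), np.int64(222)), (np.int64(357), np.int64(223)), (np.int64(357), np.int64(224)), (np.int64(341), np.int64(256)), (np.int64(342), np.int64(256)), (np.int64(343), np.int64(256)), (np.int64(344), np.int64(256)), (np.int64(346), np.int64(256)), (np.int64(340), np.int64(257)), (np.int64(340), np.int64(258)), (np.int64(340), np.int64(259)), (np.int64(340), np.int64(260))]
```

View pics/crop0.png

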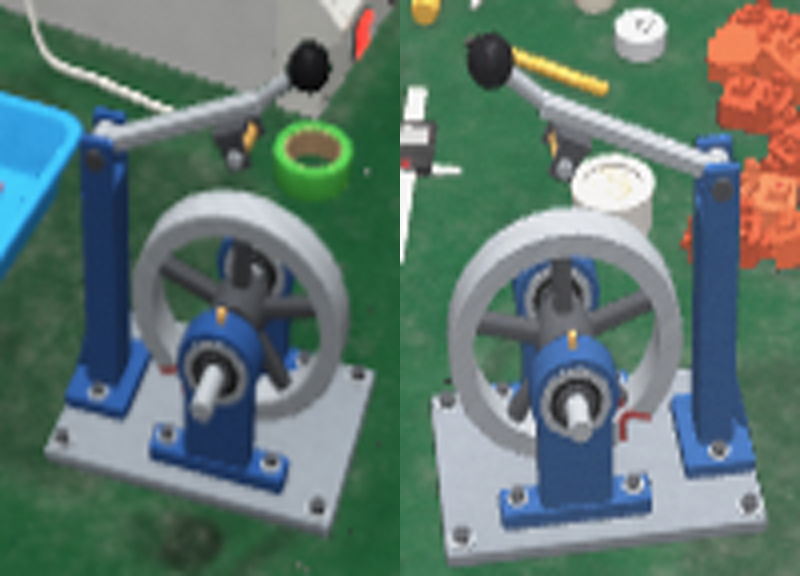

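```bash
cat > h.py <<'E'
import numpy as np,cv2
from scipy.spatial.transform import Rotation as R
from plant import manip
def cam(n,pose=None):
    c=manip.camera_model(n); f=240/np.tan(np.radians(c["vertical_fov"]/2))
    K=np.array([[f,0,c["cx"]],[0,f,c["cy"]],[0,0,1]])
    if n=="wrist":
        T=np.eye(4); T[:3,:3]=R.from_quat(pose[1]).as_matrix(); T[:3,3]=pose[0]
        W=np.linalg.inv(T@c["T_tool_cam"]); return K,W[:3,:3],W[:3,3]
    return K,R.from_rotvec(c["rvec"]).as_matrix(),np.array(c["tvec"])
def ray(C,uv):
    K,Rm,t=C; d=Rm.T@np.linalg.inv(K)@np.array([*uv,1]); return -Rm.T@t,d/np.linalg.norm(d)
def onz(C,uv,z):
    o,d=ray(C,uv); return o+d*(z-o[2])/d[2]
def tri(A,ua,B,ub):
    o1,d1=ray(A,ua);o2,d2=ray(B,ub)
    s=np.linalg.lstsq(np.c_[d1,-d2],o2-o1,rcond=None)[0]; p,q=o1+s[0]*d1,o2+s[1]*d2
    return (p+q)/2,np.linalg.norm(p-q)
def proj(C,p):
    K,Rm,t=C; q=K@(Rm@np.asarray(p)+t); return q[:2]/q[2]
E
python3 - <<'E'
from h import *
S,D=cam("scene"),cam("side")
c=[(S,281.25,284.8,130,75),(S,351.2,301.5,-92,75),(S,363,267.5,-92,-75),(D,296.2,286.5,-92,-75),(D,376.5,279,130,-75),(D,293,253,-92,75)]
W=np.array([onz(k[0],k[1:3],.012)[:2] for k in c]); L=np.array([k[3:] for k in c])/1000
print(W.round(3))
A=L-L.mean(0);B=W-W.mean(0); yaw=np.arctan2((A[:,0]*B[:,1]-A[:,1]*B[:,0]).sum(),(A*B).sum())
Rm=np.array([[np.cos(yaw),-np.sin(yaw)],[np.sin(yaw),np.cos(yaw)]]); o=W.mean(0)-Rm@L.mean(0)
print("origin",o,"yaw",yaw,"res mm",((W-(L@Rm.T+o))*1000).round(1).tolist())
k,e=tri(S,(347,203.5),D,(307.5,182.5)); kl=Rm.T@(k[:2]-o); print("knob",k,e,"local",kl)
v=np.array([kl[0]-.104,k[2]-.202]); print("arm angle",np.arctan2(v[1],-v[0])-np.arctan2(13,169), np.hypot(*v))
for uv in((343.5,256.3),(340,258.5)):
    oo,d=ray(D,uv); ol=Rm.T@(oo[:2]-o); dl=Rm.T@d[:2]
    for y in(-.013,-.006): 
        s=(y-ol[1])/dl[1]; x=ol[0]+s*dl[0]; z=oo[2]+s*d[2]; print(uv,y,x,z,"ang",np.arctan2(x,z-.1),np.hypot(x,z-.1))
E
```

```text
[[ 0.704  0.122]
 [ 0.49   0.088]
 [ 0.516 -0.064]
 [ 0.517 -0.074]
 [ 0.734 -0.037]
 [ 0.494  0.073]]
origin [0.59352386 0.02118665] yaw 0.16897248770933584 res mm [[-5.1, 5.0], [-0.6, 8.7], [0.9, 4.1], [1.4, -5.3], [-0.6, -6.3], [4.1, -6.2]]
knob [0.55145238 0.01224704 0.28576069] 0.000187012927571033 local [-0.04297567 -0.00173715]
arm angle 0.4412173238076539 0.16916767334875096
(343.5, 256.3) -0.013 0.0474563491028088 0.04714297427058578 ang 2.40998061465994 0.07103499306065722
(343.5, 256.3) -0.006 0.048500913135316376 0.04159421094846483 ang 2.448580465424985 0.07591821105434407
(340, 258.5) -0.013 0.037604814978624695 0.04049138195297497 ang 2.57803107776571 0.0703945859526378
(340, 258.5) -0.006 0.03859201032900619 0.034903884248930206 ang 2.606449615924707 0.0756759377022234
```

The scene crop gives these figures:
- **Stand:** origin about (0.594, 0.021), yaw 0.169.
- **Lock arm:** angle about 0.44.
- **Mark:** low at the back, with the pulley angle about 2.45 to 2.5.

Next I raise the tool and turn it so the wrist camera is on the robot's side.

carry_out(gripper=[1, 1, 1, 1, 1], xyz=[[0, 0, -45], [0, 0, -45], [0, 0, -45], [0, 0, -45], [0, 0, -40]], twist=[-0.145, -0.145, -0.145, -0.145, -0.145])

```text
t: 0.6
tool_pos: [0.273, -0.6443, 0.4442]
tcp_rot: [0.844, 0.536, -0.0, 0.0]
force: [-0.7, 0.2, -0.5]
gripper_width: 0.091
gripper_force: 0.0
```

carry_out(gripper=[1, 1, 1, 1, 1], xyz=[[0, 0, 0], [0, 0, 0], [0, 0, 0], [0, 0, 0], [0, 0, 0]], twist=[-0.145, -0.145, -0.145, -0.145, -0.145])

```text
t: 1.1
tool_pos: [0.2731, -0.6444, 0.4415]
tcp_rot: [0.599, 0.801, 0.0, -0.0]
force: [-0.1, -0.3, -0.6]
gripper_width: 0.0911
gripper_force: 0.0
```

carry_out(gripper=[1, 1, 1, 1, 1], xyz=[[0, 0, 0], [0, 0, 0], [0, 0, 0], [0, 0, 0], [0, 0, 0]], twist=[-0.145, -0.145, -0.145, -0.145, -0.145])

```text
t: 1.6
tool_pos: [0.273, -0.6444, 0.4415]
tcp_rot: [0.276, 0.961, 0.0, -0.0]
force: [-0.2, -0.7, 0.4]
gripper_width: 0.0914
gripper_force: 0.0
```

carry_out(gripper=[1, 1, 1, 1, 1], xyz=[[0, 0, 0], [0, 0, 0], [0, 0, 0], [0, 0, 0], [0, 0, 0]], twist=[-0.145, -0.145, -0.145, -0.145, -0.155])

```text
t: 2.1
tool_pos: [0.2731, -0.6444, 0.4415]
tcp_rot: [-0.085, 0.996, 0.0, -0.0]
force: [0.8, -0.7, 0.5]
gripper_width: 0.0915
gripper_force: 0.0
```

```bash
python3 - <<'E'
from h import *
s=manip.read_state(); print(s["t"],s["joint_positions"],s["tool_pos"],R.from_quat(s["tcp_rot"]).as_matrix().round(3))
for n in("scene","side"):
    K,Rm,t=cam(n); print(n,-Rm.T@t)
# rough positions of tall things
S,D=cam("scene"),cam("side")
print("crate wall/tower base", onz(S,(180,180),0), onz(D,(560,250),0), onz(S,(345,210),0))
E
```

```text
2.1 [-1.20327985e+00  2.09301955e-01  1.55138309e+00  2.35182408e-06
  1.38162829e+00 -2.94428765e+00] [ 0.27306937 -0.64440473  0.44147578] [[-0.986 -0.169 -0.   ]
 [-0.169  0.986  0.001]
 [ 0.     0.001 -1.   ]]
scene [0.17178182 0.92988155 0.93488252]
side [ 0.66781962 -1.19875584  0.99999441]
crate wall/tower base [ 1.40096365e+00 -2.30010531e-01  1.11022302e-16] [1.27440584e+00 1.20647844e-01 1.11022302e-16] [ 0.70683032 -0.34757117  0.        ]
```

carry_out(gripper=[1, 1, 1, 1, 1], xyz=[[-20, 45, 0], [-20, 45, 0], [-20, 45, 0], [-20, 45, 0], [-20, 45, 0]], twist=[0, 0, 0, 0, 0])

```text
t: 2.6
tool_pos: [0.3349, -0.4042, 0.4416]
tcp_rot: [-0.082, 0.997, 0.0, -0.0]
force: [0.1, -0.2, 0.2]
gripper_width: 0.0913
gripper_force: 0.0
```

carry_out(gripper=[1, 1, 1, 1, 1], xyz=[[-20, 45, 0], [-20, 45, 0], [-20, 45, 0], [-20, 45, 0], [-20, 45, 0]], twist=[0, 0, 0, 0, 0])

```text
t: 3.1
tool_pos: [0.3966, -0.166, 0.4419]
tcp_rot: [-0.082, 0.997, -0.0, 0.0]
force: [1.3, -0.2, -0.1]
gripper_width: 0.0914
gripper_force: 0.0
```

carry_out(gripper=[1, 1, 1, 1, 1], xyz=[[-20, 45, 0], [-20, 45, 0], [-20, 45, 0], [-20, 45, 0], [-20, 45, 0]], twist=[0, 0, 0, 0, 0])

```text
t: 3.6
tool_pos: [0.4586, 0.0726, 0.442]
tcp_rot: [-0.082, 0.997, -0.0, 0.0]
force: [1.5, -0.9, -0.2]
gripper_width: 0.0915
gripper_force: 0.0
```

```bash
python3 - <<'E'
from h import *
s=manip.read_state(); im=manip.get_image("wrist"); cv2.imwrite("pics/w1.png",im)
print(s["t"],s["joint_positions"],s["tool_pos"],s["tcp_rot"])
S,D=cam("scene"),cam("side")
print("nozzle",tri(S,(272,85),D,(598,262)),"tower",tri(S,(178,25),D,(630,70)),"bottle",tri(S,(235,160),D,(524,258)))
# planar kinematics
q=np.array([[.379359,1.734726,.6997,.22135],[.209302,1.551383,.6999,.44148],[*s["joint_positions"][1:3],np.hypot(*s["tool_pos"][:2]),s["tool_pos"][2]]])
A=[];b=[]
for j2,j3,r,z in q:
    A+=[[1,0,np.sin(j2),np.sin(j2+j3)],[0,1,np.cos(j2),np.cos(j2+j3)]];b+=[r,z]
print(np.linalg.lstsq(np.array(A),np.array(b),rcond=None))
E
```

```text
3.6 [ 1.06838333e-01 -2.23721283e-01  1.98066351e+00 -7.79011476e-05
  1.38431396e+00 -1.62843749e+00] [0.45856657 0.07259329 0.44196106] [-8.21542638e-02  9.96619610e-01 -3.41270435e-05  1.69122833e-04]
nozzle (array([ 1.07490537, -0.44373592,  0.39106939]), np.float64(0.029337792131852686)) tower (array([ 1.18579599, -0.14476361,  0.62775246]), np.float64(0.0033404260240646284)) bottle (array([ 1.06139523, -0.17700183,  0.20081763]), np.float64(0.0008334033256012281))
(array([-0.0047229 ,  0.03680447,  0.53009453,  0.59884621]), array([6.92493633e-05]), np.int32(4), array([2.54358443, 2.3223239 , 0.30982594, 0.20247925]))
```

View pics/w1.png

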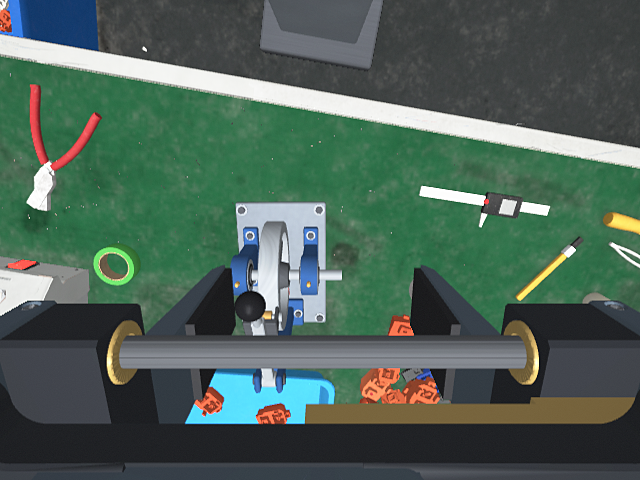

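The wrist view shows the knob at (250,306) and the rim running down the stand's mid-line, with nothing in the way ahead. Commands only give shifts and a twist, so I'll move up and outward to the reach limit and see whether the arm tilts there.

carry_out(gripper=[1, 1, 1, 1, 1], xyz=[[-33, 5, -36], [-33, 0, -36], [-33, 0, -36], [-33, 0, -36], [-33, 0, -36]], twist=[0, 0, 0, 0, 0])

```text
t: 4.15
tool_pos: [0.6217, 0.1025, 0.623]
tcp_rot: [-0.082, 0.997, -0.0, -0.0]
force: [-0.1, -0.4, 1.0]
gripper_width: 0.0915
gripper_force: 0.0
```

carry_out(gripper=[1, 1, 1, 1, 1], xyz=[[-33, 0, -36], [-33, 0, -36], [-33, 0, -36], [-33, 0, -36], [-33, 0, -36]], twist=[0, 0, 0, 0, 0])

```text
t: 4.65
tool_pos: [0.7764, 0.128, 0.794]
tcp_rot: [-0.082, 0.997, 0.0, 0.0]
force: [0.9, 0.1, 0.8]
gripper_width: 0.0913
gripper_force: 0.0
```

carry_out(gripper=[1, 1, 1, 1, 1], xyz=[[-20, 0, 0], [-20, 0, 0], [-20, 0, 0], [-20, 0, 0], [-20, 0, 0]], twist=[0, 0, 0, 0, 0])

```text
t: 5.15
tool_pos: [0.8725, 0.1439, 0.793]
tcp_rot: [-0.082, 0.997, -0.0, -0.0]
force: [0.4, 0.3, 0.6]
gripper_width: 0.0907
gripper_force: 0.0
```

```bash
python3 - <<'E'
from h import *
s=manip.read_state(); print(s["t"],s["joint_positions"],s["tool_pos"],R.from_quat(s["tcp_rot"]).as_matrix().round(3))
E
```

```text
5.15 [ 1.37073249e-01  7.69969923e-01  1.35528851e-01  2.76824321e-05
  2.23665740e+00 -1.59790321e+00] [0.87246077 0.14387206 0.79298741] [[-0.987 -0.163 -0.001]
 [-0.163  0.987 -0.   ]
 [ 0.001  0.    -1.   ]]
```

carry_out(gripper=[1, 1, 1, 1, 1], xyz=[[-10, 14, 0], [-10, 14, 0], [-20, 0, 0], [-20, 0, 0], [-20, 0, 0]], twist=[0, 0, 0, 0, 0])

```text
t: 5.65
tool_pos: [0.9063, 0.1762, 0.7642]
tcp_rot: [-0.082, 0.996, 0.002, 0.017]
force: [0.2, -0.7, 0.2]
gripper_width: 0.0913
gripper_force: 0.0
```

```bash
cat > st.py <<'E'
from h import *
s=manip.read_state(); M=R.from_quat(s["tcp_rot"]).as_matrix()
print(s["t"],s["joint_positions"].round(3),s["tool_pos"].round(4),"tilt deg",np.degrees(np.arccos(-M[2,2])).round(2),"z az",np.arctan2(M[1,2],M[0,2]).round(3),"F",s["force"].round(1)); print(M.round(3))
E
python3 st.py
```

```text
5.65 [ 1.670e-01  8.760e-01  1.000e-03  1.000e-03  2.230e+00 -1.568e+00] [0.9063 0.1762 0.7642] tilt deg 1.95 z az 0.187 F [ 0.2 -0.7  0.2]
[[-0.986 -0.163  0.033]
 [-0.163  0.987  0.006]
 [-0.034  0.001 -0.999]]
```

carry_out(gripper=[1, 1, 1, 1, 1], xyz=[[-30, 0, -20], [-30, 0, -20], [-30, 0, -20], [-30, 0, -20], [-30, 0, -20]], twist=[0, 0, 0, 0, 0])

```text
t: 6.15
tool_pos: [0.9241, 0.1761, 0.7741]
tcp_rot: [-0.082, 0.995, 0.007, 0.062]
force: [0.0, 0.0, 0.3]
gripper_width: 0.0916
gripper_force: 0.0
```

```bash
python3 st.py
```

```text
6.15 [ 1.630e-01  8.670e-01  1.000e-03  4.000e-03  2.148e+00 -1.570e+00] [0.9241 0.1761 0.7741] tilt deg 7.17 z az 0.19 F [0.  0.  0.3]
[[-0.979 -0.164  0.123]
 [-0.162  0.987  0.024]
 [-0.125  0.003 -0.992]]
```

The tool tilts outward at the limit, so this works. I'll keep pushing until it reaches about 45°.

carry_out(gripper=[1, 1, 1, 1, 1], xyz=[[-48, 0, -12], [-48, 0, -12], [-48, 0, -12], [-48, 0, -12], [-48, 0, -12]], twist=[0, 0, 0, 0, 0])

```text
t: 6.65
tool_pos: [0.9828, 0.1821, 0.7475]
tcp_rot: [-0.081, 0.988, 0.014, 0.127]
force: [-0.3, 0.5, -0.1]
gripper_width: 0.0912
gripper_force: 0.0
```

carry_out(gripper=[1, 1, 1, 1, 1], xyz=[[-48, 0, -12], [-48, 0, -12], [-48, 0, -12], [-48, 0, -12], [-48, 0, -12]], twist=[0, 0, 0, 0, 0])

```text
t: 7.15
tool_pos: [1.0216, 0.185, 0.7542]
tcp_rot: [-0.08, 0.977, 0.02, 0.197]
force: [0.1, 0.9, 0.4]
gripper_width: 0.0915
gripper_force: 0.0
```

```bash
python3 st.py
```

```text
7.15 [ 0.154  0.909  0.002  0.013  1.833 -1.575] [1.0216 0.185  0.7542] tilt deg 22.84 z az 0.185 F [0.1 0.9 0.4]
[[-0.91  -0.165  0.382]
 [-0.149  0.986  0.072]
 [-0.388  0.008 -0.922]]
```

carry_out(gripper=[1, 1, 1, 1, 1], xyz=[[-48, 0, -12], [-48, 0, -12], [-48, 0, -12], [-48, 0, -12], [-48, 0, -12]], twist=[0, 0, 0, 0, 0])

```text
t: 7.65
tool_pos: [1.0423, 0.1852, 0.7893]
tcp_rot: [-0.079, 0.96, 0.027, 0.267]
force: [-0.0, 0.9, 0.5]
gripper_width: 0.0916
gripper_force: 0.0
```

carry_out(gripper=[1, 1, 1, 1, 1], xyz=[[-48, 0, -12], [-48, 0, -12], [-48, 0, -12], [-48, 0, -12], [-48, 0, -12]], twist=[0, 0, 0, 0, 0])

```text
t: 8.15
tool_pos: [1.0451, 0.1827, 0.847]
tcp_rot: [-0.077, 0.938, 0.034, 0.335]
force: [1.3, 0.2, -0.1]
gripper_width: 0.0913
gripper_force: 0.0
```

carry_out(gripper=[1, 1, 1, 1, 1], xyz=[[-48, 0, -12], [-48, 0, -12], [-48, 0, -12], [-48, 0, -12], [-48, 0, -12]], twist=[0, 0, 0, 0, 0])

```text
t: 8.65
tool_pos: [1.0299, 0.1774, 0.9213]
tcp_rot: [-0.075, 0.913, 0.039, 0.4]
force: [-0.0, 0.6, -0.8]
gripper_width: 0.0915
gripper_force: 0.0
```

```bash
python3 st.py
```

```text
8.65 [ 0.141  0.793  0.002  0.028  1.519 -1.582] [1.0299 0.1774 0.9213] tilt deg 47.43 z az 0.18 F [-0.   0.6 -0.8]
[[-0.669 -0.168  0.725]
 [-0.104  0.986  0.132]
 [-0.736  0.012 -0.677]]
```

The tilt is now 47° at azimuth 0.18. By geometry, the low front pose needs the wrist's other branch (j4≈π), so I'll fit the kinematics and check for a continuous path to it.

```bash
cat > kin.py <<'E'
from h import *
from scipy.optimize import least_squares
Q=np.array([[-1.203278,.379359,1.734726,0,1.028514,-.033353],[-1.20328,.209302,1.551383,0,1.381628,-2.944288],[.106838,-.223721,1.980664,0,1.384314,-1.628437],[.137073,.76997,.135529,0,2.236657,-1.597903],[.167,.876,.001,.001,2.230,-1.568],[.154,.909,.002,.013,1.833,-1.575],[.141,.793,.002,.028,1.519,-1.582]])
P=np.array([[.27298,-.64419,.22135],[.27307,-.6444,.44148],[.45857,.07259,.44196],[.87246,.14387,.79299],[.9063,.1762,.7642],[1.0216,.185,.7542],[1.0299,.1774,.9213]])
E=lambda s,a:R.from_euler(s,a).as_matrix()
def parts(q):
    A=E('z',q[0]); F=A@E('y',q[1]+q[2]); T=F@E('z',q[3])@E('y',q[4])
    return A,A@E('y',q[1])[:,2],F[:,2],T
rows=[];b=[]
for q,p in zip(Q,P):
    A,u1,u2,T=parts(q); rows.append(np.c_[A[:,0],A[:,1],[0,0,1],u1,u2,T[:,2]]); b.append(p)
par,_,_,_=np.linalg.lstsq(np.vstack(rows),np.hstack(b),rcond=None)
def fk(q):
    A,u1,u2,T=parts(q); return np.c_[A[:,0],A[:,1],[0,0,1],u1,u2,T[:,2]]@par, T@E('z',q[5]+np.pi/2)
lo=np.array([-2.77,-.74,0,-1.06,.31,-3.08]);hi=np.array([2.77,2.19,2.66,4.2,2.87,3.08])
def ik(q0,p,Rt):
    f=lambda q:(lambda P,M:np.r_[(P-p)*5,R.from_matrix(M.T@Rt).as_rotvec()])(*fk(q))
    r=least_squares(f,np.clip(q0,lo+1e-4,hi-1e-4),bounds=(lo,hi)); return r.x,np.linalg.norm(r.fun[:3])/5,np.linalg.norm(r.fun[3:])
o=np.array([.5935,.0212]);yaw=.169
def w(x,y,z): c,s=np.cos(yaw),np.sin(yaw); return np.array([o[0]+c*x-s*y,o[1]+s*x+c*y,z])
E
cat > sim.py <<'E'
from kin import *
print("par a,b,h,L1,L2,d",par.round(4),"res mm",max(np.linalg.norm(fk(q)[0]-p)*1000 for q,p in zip(Q,P)))
s=manip.read_state(); q0=s["joint_positions"]; Rt=R.from_quat(s["tcp_rot"]).as_matrix()
print("R err",np.abs(fk(q0)[1]-Rt).max())
Rf=Rt@E('z',np.pi); q0=q0+[0,0,0,0,0,np.pi]
for name,ways in {"mid":[(.7,.1,.7),(.45,.05,.5),(.42,.0,.3),w(-.16,0,.17),w(-.08,0,.1)],
  "right":[(.6,-.2,.7),(.5,-.35,.45),(.45,-.3,.3),w(-.2,-.1,.2),w(-.16,0,.15),w(-.08,0,.1)],
  "right2":[(.6,-.2,.7),(.5,-.5,.45),(.5,-.4,.25),w(-.16,-.25,.2),w(-.16,0,.15),w(-.08,0,.1)]}.items():
    q=q0.copy();p=s["tool_pos"]; print(name)
    for wp in ways:
        for k in np.linspace(0,1,21)[1:]:
            qn,e,a=ik(q,p+(np.array(wp)-p)*k,Rf); dq=np.abs(qn-q).max(); q=qn
            if dq>.3 or e>.004 or a>.05: print("  k%.2f dq %.2f e %.3f a %.3f"%(k,dq,e,a),end=";")
        p=np.array(wp); print(np.array(wp).round(3),q.round(2),round(e,4),round(a,3))
E
python3 sim.py
```

```text
par a,b,h,L1,L2,d [-0.0243  0.0231  0.2669  0.5897  0.619   0.2799] res mm 25.238875651591723
R err 4.440892098500626e-16
mid
  k0.05 dq 0.38 e 0.000 a 0.000;[0.7 0.1 0.7] [ 0.08 -0.16  1.66  0.1   0.81  1.45] 0.0 0.0
[0.45 0.05 0.5 ] [-0.04 -0.63  2.29  0.26  0.68  1.24] 0.0 0.0
[0.42 0.   0.3 ] [-0.27 -0.55  2.59  0.81  0.46  0.51] 0.0 0.0
  k0.95 dq 0.05 e 0.005 a 0.029;  k1.00 dq 0.05 e 0.005 a 0.033;[ 0.436 -0.006  0.17 ] [-0.28 -0.21  2.66  1.7   0.34 -0.45] 0.0051 0.033
  k0.05 dq 0.08 e 0.004 a 0.027;[0.515 0.008 0.1  ] [-0.17  0.13  2.58  2.52  0.44 -1.21] 0.0 0.0
right
  k0.05 dq 0.42 e 0.000 a 0.000;[ 0.6 -0.2  0.7] [-0.59 -0.22  1.72  0.62  1.07  0.68] 0.0 0.0
[ 0.5  -0.35  0.45] [-0.96 -0.12  2.04  0.9   1.02  0.03] 0.0 0.0
[ 0.45 -0.3   0.3 ] [-0.99 -0.1   2.3   1.06  0.89 -0.27] 0.0 0.0
[ 0.413 -0.111  0.2  ] [-0.7  -0.25  2.63  1.35  0.62 -0.4 ] 0.0 0.0
  k0.60 dq 0.02 e 0.004 a 0.027;  k0.65 dq 0.02 e 0.005 a 0.031;  k0.70 dq 0.02 e 0.005 a 0.034;  k0.75 dq 0.03 e 0.006 a 0.037;  k0.80 dq 0.03 e 0.006 a 0.040;  k0.85 dq 0.03 e 0.007 a 0.043;  k0.90 dq 0.04 e 0.007 a 
[... 208 characters left out ...]
  k0.15 dq 0.07 e 0.004 a 0.026;[0.515 0.008 0.1  ] [-0.17  0.13  2.58  2.52  0.44 -1.21] 0.0 0.0
right2
  k0.05 dq 0.42 e 0.000 a 0.000;[ 0.6 -0.2  0.7] [-0.59 -0.22  1.72  0.62  1.07  0.68] 0.0 0.0
[ 0.5  -0.5   0.45] [-1.1   0.1   1.83  0.9   1.13 -0.07] 0.0 0.0
[ 0.5  -0.4   0.25] [-1.02  0.15  2.14  1.12  0.86 -0.39] 0.0 0.0
[ 0.478 -0.252  0.2  ] [-0.87  0.03  2.4   1.32  0.72 -0.51] 0.0 0.0
  k0.95 dq 0.04 e 0.006 a 0.036;  k1.00 dq 0.05 e 0.008 a 0.048;[ 0.436 -0.006  0.15 ] [-0.28 -0.15  2.66  1.82  0.35 -0.59] 0.0076 0.048
  k0.05 dq 0.07 e 0.007 a 0.041;  k0.10 dq 0.07 e 0.005 a 0.034;  k0.15 dq 0.07 e 0.004 a 0.026;[0.515 0.008 0.1  ] [-0.17  0.13  2.58  2.52  0.44 -1.21] 0.0 0.0
```

```bash
python3 - <<'E'
s=open('kin.py').read()
s=s.replace("return A,A@E('y',q[1])[:,2],F[:,2],T","return A,A@E('y',q[1])[:,2],F,T").replace("u2,T[:,2]]","u2[:,2],u2[:,0],T[:,2]]")
open('kin.py','w').write(s)
t=open('sim.py').read()
t=t.replace('"mid":[(.7,.1,.7),(.45,.05,.5),(.42,.0,.3),w(-.16,0,.17),w(-.08,0,.1)],','"right0":[(.6,-.1,.6),(.47,-.25,.35),w(-.14,-.15,.17),w(-.13,0,.15),w(-.075,0,.07),w(-.06,0,.14),w(-.045,0,.16)],')
open('sim.py','w').write(t)
E
python3 sim.py
```

```text
par a,b,h,L1,L2,d [1.000e-04 2.320e-02 3.183e-01 5.507e-01 6.038e-01 4.150e-02 2.608e-01] res mm 0.6956315438071493
R err 4.440892098500626e-16
right0
  k0.05 dq 0.38 e 0.000 a 0.000;[ 0.6 -0.1  0.6] [-0.37 -0.31  1.92  0.53  0.86  0.83] 0.0 0.0
[ 0.47 -0.25  0.35] [-0.85 -0.2   2.28  1.    0.85 -0.06] 0.0 0.0
[ 0.481 -0.15   0.17 ] [-0.63  0.07  2.47  1.64  0.56 -0.68] 0.0 0.0
[ 0.465 -0.001  0.15 ] [-0.21  0.02  2.6   2.3   0.38 -1.02] 0.0 0.0
[0.52  0.009 0.07 ] [-0.15  0.35  2.49  2.67  0.55 -1.37] 0.0 0.0
[0.534 0.011 0.14 ] [-0.13  0.15  2.47  2.45  0.37 -1.12] 0.0 0.0
[0.549 0.014 0.16 ] [-0.12  0.12  2.45  2.36  0.32 -1.  ] 0.0 0.0
right
  k0.05 dq 0.36 e 0.000 a 0.000;[ 0.6 -0.2  0.7] [-0.57 -0.24  1.71  0.6   1.09  0.72] 0.0 0.0
[ 0.5  -0.35  0.45] [-0.94 -0.11  2.02  0.89  1.01  0.06] 0.0 0.0
[ 0.45 -0.3   0.3 ] [-0.96 -0.07  2.27  1.07  0.87 -0.26] 0.0 0.0
[ 0.413 -0.111  0.2  ] [-0.66 -0.18  2.61  1.44  0.59 -0.48] 0.0 0.0
[ 0.436 -0.006  0.15 ] [-0.25 -0.04  2.65  2.22  0.4  -0.98] 0.0 0.0
[0.515 0.008 0.1  ] [-0.15  0.25  2.5   2.59  0.48 -1.28] 0.0 0.0
right2
  k0.05 dq 0.36 e 0.000 a 0.000;[ 0.6 -0.2  0.7] [-0.57 -0.24  1.71  0.6   1.09  0.72] 0.0 0.0
[ 0.5  -0.5   0.45] [-1.08  0.11  1.8   0.89  1.12 -0.04] 0.0 0.0
[ 0.5  -0.4   0.25] [-0.99  0.2   2.1   1.13  0.85 -0.38] 0.0 0.0
[ 0.478 -0.252  0.2  ] [-0.84  0.09  2.35  1.36  0.7  -0.54] 0.0 0.0
[ 0.436 -0.006  0.15 ] [-0.25 -0.04  2.65  2.22  0.4  -0.98] 0.0 0.0
[0.515 0.008 0.1  ] [-0.15  0.25  2.5   2.59  0.48 -1.28] 0.0 0.0
```

The model fits to 0.7 mm, and a continuous path exists by way of the right-hand side. I'll start with the leg towards (0.6, -0.1, 0.6), then the half turn.

carry_out(gripper=[1, 1, 1, 1, 1], xyz=[[4, -1, -1], [12, -4, -3], [20, -7, -5], [37, -14, -9], [37, -14, -9]], twist=[0, 0, 0, 0, 0])

```text
t: 9.15
tool_pos: [0.9505, 0.1276, 0.8633]
tcp_rot: [-0.075, 0.913, 0.039, 0.4]
force: [1.7, 0.4, 1.0]
gripper_width: 0.0912
gripper_force: 0.0
```

carry_out(gripper=[1, 1, 1, 1, 1], xyz=[[37, -14, -9], [37, -14, -9], [37, -14, -9], [37, -14, -9], [37, -14, -9]], twist=[0, 0, 0, 0, 0])

```text
t: 9.65
tool_pos: [0.8053, 0.0328, 0.7571]
tcp_rot: [-0.075, 0.913, 0.039, 0.4]
force: [0.1, 0.2, -0.1]
gripper_width: 0.0913
gripper_force: 0.0
```

carry_out(gripper=[1, 1, 1, 1, 1], xyz=[[37, -14, -9], [37, -14, -9], [37, -14, -9], [37, -14, -9], [37, -14, -9]], twist=[0, 0, 0, 0, 0])

```text
t: 10.15
tool_pos: [0.6608, -0.0613, 0.6507]
tcp_rot: [-0.075, 0.913, 0.039, 0.4]
force: [-0.4, -0.3, 0.8]
gripper_width: 0.0912
gripper_force: 0.0
```

```bash
python3 st.py
```

```text
10.15 [-0.248 -0.227  1.774  0.415  0.858 -2.135] [ 0.6608 -0.0613  0.6507] tilt deg 47.39 z az 0.179 F [-0.4 -0.3  0.8]
[[-0.669 -0.168  0.724]
 [-0.105  0.986  0.131]
 [-0.736  0.011 -0.677]]
```

carry_out(gripper=[1, 1, 1, 1, 1], xyz=[[0, 0, 0], [0, 0, 0], [0, 0, 0], [0, 0, 0], [0, 0, 0]], twist=[0.149, 0.149, 0.149, 0.149, 0.149])

```text
t: 10.65
tool_pos: [0.6621, -0.061, 0.6516]
tcp_rot: [0.265, 0.876, 0.183, 0.358]
force: [-0.1, -0.8, -0.0]
gripper_width: 0.0911
gripper_force: 0.0
```

carry_out(gripper=[1, 1, 1, 1, 1], xyz=[[0, 0, 0], [0, 0, 0], [0, 0, 0], [0, 0, 0], [0, 0, 0]], twist=[0.149, 0.149, 0.149, 0.149, 0.149])

```text
t: 11.15
tool_pos: [0.6621, -0.0609, 0.6515]
tcp_rot: [0.566, 0.72, 0.301, 0.267]
force: [-0.5, -0.4, -0.6]
gripper_width: 0.0912
gripper_force: 0.0
```

carry_out(gripper=[1, 1, 1, 1, 1], xyz=[[0, 0, 0], [0, 0, 0], [0, 0, 0], [0, 0, 0], [0, 0, 0]], twist=[0.149, 0.149, 0.149, 0.149, 0.149])

```text
t: 11.65
tool_pos: [0.6621, -0.0609, 0.6516]
tcp_rot: [0.789, 0.464, 0.377, 0.139]
force: [-0.8, -0.4, -1.1]
gripper_width: 0.091
gripper_force: 0.0
```

carry_out(gripper=[1, 1, 1, 1, 1], xyz=[[0, 0, 0], [0, 0, 0], [0, 0, 0], [0, 0, 0], [0, 0, 0]], twist=[0.149, 0.149, 0.149, 0.149, 0.149])

```text
t: 12.15
tool_pos: [0.6621, -0.0609, 0.6515]
tcp_rot: [0.904, 0.145, 0.402, -0.008]
force: [-0.1, -0.1, 0.2]
gripper_width: 0.091
gripper_force: 0.0
```

carry_out(gripper=[1, 1, 1, 1, 1], xyz=[[0, 0, 0], [0, 0, 0], [-41, 17, 4], [-41, 17, 4], [-41, 17, 4]], twist=[0.12, 0.042, 0, 0, 0])

```text
t: 12.65
tool_pos: [0.5962, -0.1228, 0.5512]
tcp_rot: [0.913, 0.075, 0.4, -0.039]
force: [0.5, -0.6, -0.1]
gripper_width: 0.0914
gripper_force: 0.0
```

carry_out(gripper=[1, 1, 1, 1, 1], xyz=[[-41, 17, 4], [-41, 17, 4], [-41, 17, 4], [-41, 17, 4], [-41, 17, 4]], twist=[0, 0, 0, 0, 0])

```text
t: 13.15
tool_pos: [0.4874, -0.2258, 0.3861]
tcp_rot: [0.913, 0.075, 0.4, -0.038]
force: [1.5, -0.9, 0.4]
gripper_width: 0.0913
gripper_force: 0.0
```

```bash
python3 st.py; python3 - <<'E'
from kin import *
s=manip.read_state(); M=R.from_quat(s["tcp_rot"]).as_matrix(); p=s["tool_pos"]
q=s["joint_positions"]
for t in (w(-.14,-.15,.17),w(-.13,0,.15)):
    print("move mm",(M.T@(t-p)*1000).round(1),np.linalg.norm(t-p).round(3)); 
    for k in np.linspace(.1,1,10): q,e,a=ik(q,p+(t-p)*k,M); 
    print(q.round(2),e,a); p=t
E
```

```text
13.15 [-0.775 -0.251  2.251  0.94   0.837  0.083] [ 0.4874 -0.2258  0.3861] tilt deg 47.38 z az 0.177 F [ 1.5 -0.9  0.4]
[[ 0.669  0.167  0.724]
 [ 0.106 -0.986  0.13 ]
 [ 0.736 -0.01  -0.677]]
move mm [-155.5  -73.4  151.3] 0.229
[-0.63  0.07  2.47  1.64  0.56 -0.68] 2.0655333124603655e-14 8.888677831842738e-14
move mm [  -9.2 -149.8   21.8] 0.152
[-0.21  0.02  2.6   2.3   0.38 -1.02] 2.599313939953816e-14 7.92774824771855e-14
```

carry_out(gripper=[0.7, 0.7, 0.7, 0.7, 0.7], xyz=[[-31, -15, 30], [-31, -15, 30], [-31, -15, 30], [-31, -14, 30], [-31, -14, 30]], twist=[0, 0, 0, 0, 0])

```text
t: 13.65
tool_pos: [0.4806, -0.1499, 0.1719]
tcp_rot: [0.913, 0.075, 0.399, -0.038]
force: [1.3, -0.8, -0.4]
gripper_width: 0.0641
gripper_force: 0.0
```

carry_out(gripper=[0.7, 0.7, 0.7, 0.7, 0.7], xyz=[[-2, -30, 4], [-2, -30, 4], [-2, -30, 4], [-2, -30, 4], [-2, -30, 4]], twist=[0, 0, 0, 0, 0])

```text
t: 14.15
tool_pos: [0.4635, 0.0002, 0.1541]
tcp_rot: [0.913, 0.074, 0.399, -0.039]
force: [0.4, -0.6, -0.9]
gripper_width: 0.0639
gripper_force: 0.0
```

```bash
python3 st.py; python3 - <<'E'
from h import *
ims=[manip.get_image(n) for n in ("wrist","side","scene")]
for n,i in zip("wds",ims): cv2.imwrite(f"pics/{n}2.png",i)
a=cv2.resize(ims[0],(480,360)); b=cv2.resize(ims[1][150:300,250:400],(320,320)); c=cv2.resize(ims[2][180:310,265:395],(320,320))
o=np.zeros((600,800,3),np.uint8); o[:360,:480]=a; o[:320,480:]=b; o[280:600,480:]=c[:320] if 0 else o[280:600,480:]
o[360:600,:320]=cv2.resize(c,(320,240)); 
cv2.imwrite("pics/m2.png",o)
E
```

```text
14.15 [-2.070e-01 -2.000e-03  2.600e+00  2.268e+00  3.690e-01 -9.850e-01] [4.635e-01 2.000e-04 1.541e-01] tilt deg 47.33 z az 0.179 F [ 0.4 -0.6 -0.9]
[[ 0.67   0.167  0.724]
 [ 0.105 -0.986  0.131]
 [ 0.735 -0.012 -0.678]]
```

View pics/m2.png

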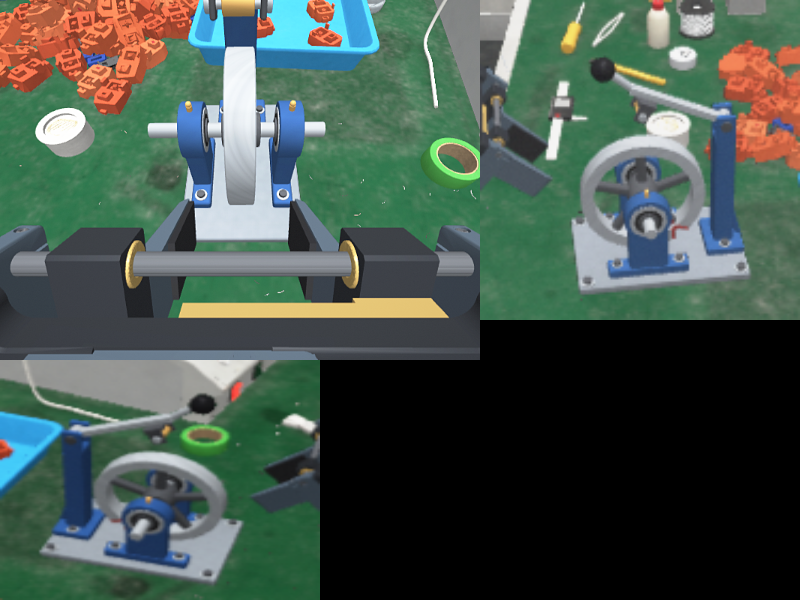

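The wrist picture shows the rim midway between the fingers (column about 320 at full size) and square to them, with the base front edge at about row 320. I'll check the pose by projection and plan the grip.

```bash
cat > plan.py <<'E'
from kin import *
def gp(phi,r=.072): return w(-r*np.cos(phi),0,.1+r*np.sin(phi))
def tcp(M,phi,r=.072,dy=0): return gp(phi,r)+.011*M[:,2]+dy*M[:,1]
def rows(M,pts):
    return (np.diff(np.array(pts),axis=0)@M*1000).round(1).tolist()
E
python3 - <<'E'
from plan import *
s=manip.read_state(); M=R.from_quat(s["tcp_rot"]).as_matrix(); p=s["tool_pos"]; q=s["joint_positions"]
C=cam("wrist",(p,s["tcp_rot"]))
for l in((-.092,.075,.012),(-.092,-.075,.012),(-.08,.013,.1),(-.08,-.013,.1),(0,.013,.18),(0,-.013,.18),(0,.056,.13),(0,-.056,.13)): print(l,proj(C,w(*l)).round(0)*.75)
pts=[p,tcp(M,np.radians(55),.13),tcp(M,np.radians(55))]+[tcp(M,f) for f in np.radians(np.linspace(55,-20,16))]
print(rows(M,pts))
for x in pts: 
    for k in np.linspace(0.25,1,4): q,e,a=ik(q,x,M)
    print(q.round(2),round(e,4),round(a,3))
E
```

```text
(-0.092, 0.075, 0.012) [181.5 240. ]
(-0.092, -0.075, 0.012) [309.   239.25]
(-0.08, 0.013, 0.1) [230.25 196.5 ]
(-0.08, -0.013, 0.1) [258.75 196.5 ]
(0, 0.013, 0.18) [228.   64.5]
(0, -0.013, 0.18) [259.5  64.5]
(0, 0.056, 0.13) [186.75 109.5 ]
(0, -0.056, 0.13) [301.5  108.75]
[[77.4, 1.6, 17.3], [-12.4, 0.7, 56.7], [0.0, 0.0, 0.0], [-6.2, 0.0, -1.1], [-6.3, 0.0, -0.5], [-6.3, 0.0, 0.0], [-6.3, 0.1, 0.6], [-6.2, 0.1, 1.1], [-6.1, 0.1, 1.6], [-5.9, 0.1, 2.2], [-5.7, 0.1, 2.7], [-5.4, 0.1, 3.2], [-5.1, 0.1, 3.6], [-4.8, 0.1, 4.1], [-4.4, 0.1, 4.5], [-4.0, 0.1, 4.8], [-3.6, 0.1, 5.2], [-3.1, 0.1, 5.4]]
[-0.21 -0.    2.6   2.26  0.37 -0.98] 0.0 0.0
[-0.16 -0.01  2.48  2.01  0.31 -0.68] 0.0016 0.03
[-0.11  0.16  2.42  2.4   0.33 -1.05] 0.0 0.0
[-0.11  0.16  2.42  2.4   0.33 -1.05] 0.0 0.0
[-0.12  0.16  2.43  2.42  0.34 -1.07] 0.0 0.0
[-0.12  0.17  2.44  2.44  0.35 -1.09] 0.0 0.0
[-0.12  0.17  2.45  2.46  0.36 -1.11] 0.0 0.0
[-0.13  0.18  2.46  2.48  0.37 -1.14] 0.0 0.0
[-0.13  0.19  2.46  2.5   0.39 -1.16] 0.0 0.0
[-0.13  0.21  2.47  2.52  0.4  -1.19] 0.0 0.0
[-0.13  0.22  2.47  2.54  0.42 -1.21] 0.0 0.0
[-0.14  0.24  2.47  2.56  0.43 -1.23] 0.0 0.0
[-0.14  0.25  2.47  2.58  0.45 -1.26] 0.0 0.0
[-0.14  0.27  2.47  2.6   0.46 -1.28] 0.0 0.0
[-0.14  0.29  2.47  2.61  0.48 -1.3 ] 0.0 0.0
[-0.14  0.31  2.47  2.63  0.49 -1.32] 0.0 0.0
[-0.14  0.33  2.47  2.65  0.51 -1.33] 0.0 0.0
[-0.14  0.35  2.46  2.66  0.52 -1.35] 0.0 0.0
[-0.13  0.37  2.46  2.67  0.53 -1.36] 0.0 0.0
```

```bash
sed -i 's/^o=np.array.*;yaw/o=np.array([.5927,.0256]);yaw/' kin.py; python3 - <<'E'
from plan import *
s=manip.read_state(); M=R.from_quat(s["tcp_rot"]).as_matrix(); p=s["tool_pos"]; q=s["joint_positions"]
g=tcp(M,np.radians(52)); pts=[p+(g-p)*k for k in np.linspace(0,1,5)]
for x in pts: q,e,a=ik(q,x,M); print(q.round(2),round(e,4),round(a,3))
print(rows(M,[p,g]))
im=cv2.imread("pics/w2.png"); 
for r in(120,180,230): 
    row=im[r].astype(int); m=(row.min(1)>120)&(np.ptp(row,axis=1)<30); x=np.nonzero(m[270:370])[0]+270; print(r,x.min(),x.max())
E
```

```text
[-0.21 -0.    2.6   2.26  0.37 -0.98] 0.0 0.0
[-0.18  0.04  2.56  2.32  0.36 -1.02] 0.0 0.0
[-0.15  0.08  2.52  2.37  0.35 -1.04] 0.0 0.0
[-0.12  0.12  2.47  2.41  0.34 -1.06] 0.0 0.0
[-0.1   0.16  2.43  2.44  0.33 -1.07] 0.0 0.0
[[61.2, -2.2, 73.3]]
120 297 341
180 270 364
230 285 360
```

carry_out(gripper=[0.7, 0.7, 0.7, 0.7, 0.7], xyz=[[12, 0, 15], [12, -1, 15], [12, -1, 15], [13, 0, 14], [12, 0, 14]], twist=[0, 0, 0, 0, 0])

```text
t: 14.8
tool_pos: [0.5584, 0.0164, 0.1497]
tcp_rot: [0.913, 0.074, 0.4, -0.039]
force: [0.2, -0.4, -0.1]
gripper_width: 0.0639
gripper_force: 0.0
```

carry_out(gripper=[0.2, 0.2, 0.2, 0.2, 0.2], xyz=[[0, 0, 0], [0, 0, 0], [0, 0, 0], [0, 0, 0], [0, 0, 0]], twist=[0, 0, 0, 0, 0], newtons=12)

```text
t: 15.3
tool_pos: [0.5564, 0.0173, 0.1491]
tcp_rot: [0.913, 0.075, 0.399, -0.04]
force: [-6.7, 18.1, 1.3]
gripper_width: 0.0269
gripper_force: 10.8
```

```bash
python3 st.py; python3 - <<'E'
from plan import *
s=manip.read_state(); M=R.from_quat(s["tcp_rot"]).as_matrix()
g=s["tool_pos"]-.011*M[:,2]; l=g[:2]-o; c,sn=np.cos(yaw),np.sin(yaw); x,z=c*l[0]+sn*l[1],g[2]-.1
print("phi",np.degrees(np.arctan2(z,-x)),"r",np.hypot(x,z),"y",-sn*l[0]+c*l[1],s["gripper_width"],s["gripper_force"])
f0=np.arctan2(z,-x)
f=np.linspace(f0,f0-1.3,16); print(rows(M,[tcp(M,k) for k in f]))
E
```

```text
15.3 [-0.11   0.158  2.433  2.433  0.329 -1.072] [0.5564 0.0173 0.1491] tilt deg 47.31 z az 0.18 F [-6.7 18.1  1.3]
[[ 0.67   0.168  0.723]
 [ 0.105 -0.986  0.132]
 [ 0.735 -0.013 -0.678]]
phi 51.349708001464876 r 0.07241920527326806 y -0.002125114634826137 0.026942339061208628 10.836127476201254
[[-6.2, 0.1, -0.7], [-6.2, 0.1, -0.1], [-6.2, 0.1, 0.4], [-6.2, 0.1, 0.9], [-6.1, 0.1, 1.5], [-5.9, 0.1, 2.0], [-5.7, 0.1, 2.5], [-5.5, 0.1, 3.0], [-5.2, 0.1, 3.4], [-4.9, 0.1, 3.9], [-4.5, 0.1, 4.3], [-4.1, 0.1, 4.7], [-3.7, 0.1, 5.0], [-3.3, 0.1, 5.3], [-2.8, 0.1, 5.6]]
```

The grip holds with 18 N of sideways force, so I'll ease 2 mm in y and make the first stroke.

carry_out(gripper=[0.2, 0.2, 0.2, 0.2, 0.2], xyz=[[0, -2, 0], [-6.2, 0, -0.7], [-6.2, 0, -0.1], [-6.2, 0, 0.4], [-6.2, 0, 0.9]], twist=[0, 0, 0, 0, 0])

```text
t: 15.8
tool_pos: [0.542, 0.0156, 0.1317]
tcp_rot: [0.913, 0.073, 0.401, -0.039]
force: [11.7, -18.1, -1.2]
gripper_width: 0.0257
gripper_force: 12.0
```

carry_out(gripper=[0.2, 0.2, 0.2, 0.2, 0.2], xyz=[[-6.1, 0.1, 1.5], [-5.9, 0.1, 2.0], [-5.7, 0.1, 2.5], [-5.5, 0.1, 3.0], [-5.2, 0.1, 3.4]], twist=[0, 0, 0, 0, 0])

```text
t: 16.3
tool_pos: [0.5325, 0.014, 0.1027]
tcp_rot: [0.912, 0.073, 0.401, -0.039]
force: [8.3, -14.8, 3.9]
gripper_width: 0.0261
gripper_force: 12.0
```

```bash
cat > look.py <<'E'
import sys
from plan import *
s=manip.read_state(); M=R.from_quat(s["tcp_rot"]).as_matrix()
g=s["tool_pos"]-.011*M[:,2]; l=g[:2]-o; c,sn=np.cos(yaw),np.sin(yaw); x,z=c*l[0]+sn*l[1],g[2]-.1
print("t",s["t"],"phi",np.degrees(np.arctan2(z,-x)).round(1),"r",np.hypot(x,z).round(4),"y",(-sn*l[0]+c*l[1]).round(4),"F",s["force"].round(1),"w",s["gripper_width"].round(4),"tilt",np.degrees(np.arccos(-M[2,2])).round(1))
D=cam("side"); im=manip.get_image("side"); cv2.imwrite(f"pics/{sys.argv[1]}.png",im)
h=cv2.cvtColor(im,cv2.COLOR_BGR2HSV); m=((h[...,0]<6)|(h[...,0]>172))&(h[...,1]>110)
ys,xs=np.nonzero(m[200:292,285:362]); 
for u,v in zip(xs+285,ys+200):
    oo,d=ray(D,(u,v)); ol=np.array([c*(oo-[*o,0])[0]+sn*(oo-[*o,0])[1],-sn*(oo-[*o,0])[0]+c*(oo-[*o,0])[1],oo[2]]); dl=np.array([c*d[0]+sn*d[1],-sn*d[0]+c*d[1],d[2]])
    P=ol+dl*((-.013-ol[1])/dl[1]); rr=np.hypot(P[0],P[2]-.1)
    if .02<rr<.09: print((u,v),"ang %.2f r %.3f"%(np.arctan2(P[0],P[2]-.1),rr),end="; ")
print()
E
python3 look.py d3
```

```text
Traceback (most recent call last):
  File "look.py", line 5, in <module>
    print("t",s["t"],"phi",np.degrees(np.arctan2(z,-x)).round(1),"r",np.hypot(x,z).round(4),"y",(-sn*l[0]+c*l[1]).round(4),"F",s["force"].round(1),"w",s["gripper_width"].round(4),"tilt",np.degrees(np.arccos(-M[2,2])).round(1))
                                                                                                                                                       ^^^^^^^^^^^^^^^^^^^^^^^^
AttributeError: 'float' object has no attribute 'round'
```

carry_out(gripper=[0.2, 0.2, 0.2, 0.2, 0.2], xyz=[[-4.9, 1.0, 3.9], [-4.5, 0.1, 4.3], [-4.1, 0.1, 4.7], [-3.7, 0.1, 5.0], [-3.3, 0.1, 5.3]], twist=[0, 0, 0, 0, 0])

```text
t: 16.8
tool_pos: [0.5348, 0.0143, 0.0712]
tcp_rot: [0.912, 0.074, 0.401, -0.039]
force: [0.7, -4.1, 7.5]
gripper_width: 0.0266
gripper_force: 12.0
```

```bash
sed -i 's/s\["gripper_width"\].round(4)/s["gripper_width"]/' look.py; python3 look.py d3
```

```text
t 16.8 phi -17.7 r 0.0704 y -0.0015 F [ 0.7 -4.1  7.5] w 0.02655240409556603 tilt 47.5
(np.int64(351), np.int64(225)) ang 0.96 r 0.084; (np.int64(352), np.int64(227)) ang 1.05 r 0.082; (np.int64(352), np.int64(228)) ang 1.08 r 0.081; (np.int64(353), np.int64(229)) ang 1.14 r 0.082; (np.int64(353), np.int64(230)) ang 1.18 r 0.080; (np.int64(353), np.int64(233)) ang 1.30 r 0.077; (np.int64(346), np.int64(235)) ang 1.28 r 0.057; (np.int64(348), np.int64(235)) ang 1.32 r 0.063; (np.int64(350), np.int64(235)) ang 1.35 r 0.068; (np.int64(342), np.int64(236)) ang 1.26 r 0.046; (np.int64(344), np.int64(236)) ang 1.31 r 0.051; (np.int64(345), np.int64(236)) ang 1.32 r 0.054; (np.int64(346), np.int64(236)) ang 1.34 r 0.057; (np.int64(347), np.int64(236)) ang 1.36 r 0.059; (np.int64(348), np.int64(236)) ang 1.37 r 0.062; (np.int64(349), np.int64(236)) ang 1.38 r 0.064; (np.int64(350), np.int64(236)) ang 1.40 r 0.067; (np.int64(338), np.int64(237)) ang 1.23 r 0.035; (np.int64(339), np.int64(237)) ang 1.26 r 0.038; (np.int64(340), np.int64(237)) ang 1.29 r 0.040; (np.int64(341), np.int64(237)) an
[... 246 characters left out ...]
 1.44 r 0.064; (np.int64(350), np.int64(237)) ang 1.45 r 0.067; (np.int64(336), np.int64(238)) ang 1.25 r 0.029; (np.int64(337), np.int64(238)) ang 1.29 r 0.032; (np.int64(338), np.int64(238)) ang 1.32 r 0.034; (np.int64(339), np.int64(238)) ang 1.35 r 0.037; (np.int64(340), np.int64(238)) ang 1.37 r 0.039; (np.int64(341), np.int64(238)) ang 1.39 r 0.042; (np.int64(351), np.int64(238)) ang 1.50 r 0.069; (np.int64(352), np.int64(238)) ang 1.51 r 0.072; (np.int64(335), np.int64(239)) ang 1.33 r 0.026; (np.int64(336), np.int64(239)) ang 1.37 r 0.028; (np.int64(337), np.int64(239)) ang 1.39 r 0.031; (np.int64(354), np.int64(239)) ang 1.57 r 0.077; (np.int64(355), np.int64(239)) ang 1.57 r 0.080;
```

The side view puts the mark at about 1.3 rad. I'll release, return along the arc, regrip and stroke again.

carry_out(gripper=[0.5, 0.5, 0.5, 0.5, 0.5], xyz=[[0, 0, 0], [0, 0, 0], [15, 0, -20], [30, 0, -14], [29, 0, -2]], twist=[0, 0, 0, 0, 0])

```text
t: 17.35
tool_pos: [0.5562, 0.0174, 0.1503]
tcp_rot: [0.913, 0.074, 0.399, -0.039]
force: [0.9, -0.5, -0.9]
gripper_width: 0.0454
gripper_force: 0.0
```

carry_out(gripper=[0.5, 0.2, 0.2, 0.2, 0.2], xyz=[[0, 0, 0], [0, 0, 0], [0, 0, 0], [0, 0, 0], [0, 0, 0]], twist=[0, 0, 0, 0, 0])

```text
t: 17.85
tool_pos: [0.556, 0.0178, 0.1479]
tcp_rot: [0.913, 0.075, 0.398, -0.04]
force: [-1.9, 3.2, -1.8]
gripper_width: 0.0264
gripper_force: 12.0
```

```bash
python3 st.py; python3 look.py d4|cut -c1-150
```

```text
17.85 [-0.109  0.16   2.433  2.434  0.328 -1.072] [0.556  0.0178 0.1479] tilt deg 47.17 z az 0.181 F [-1.9  3.2 -1.8]
[[ 0.672  0.168  0.721]
 [ 0.105 -0.986  0.132]
 [ 0.733 -0.013 -0.68 ]]
t 17.85 phi 50.5 r 0.0717 y -0.0016 F [-1.9  3.2 -1.8] w 0.026376623241101228 tilt 47.2
(np.int64(351), np.int64(225)) ang 0.96 r 0.084; (np.int64(351), np.int64(226)) ang 0.99 r 0.082; (np.int64(352), np.int64(227)) ang 1.05 r 0.082; (np
```

Regripped cleanly with low side forces. Second stroke, 14 rows.

carry_out(gripper=[0.2, 0.2, 0.2, 0.2, 0.2], xyz=[[-6.2, 0, -0.7], [-6.2, 0, -0.1], [-6.2, 0, 0.4], [-6.2, 0, 0.9], [-6.1, 0, 1.5]], twist=[0, 0, 0, 0, 0])

```text
t: 18.4
tool_pos: [0.5379, 0.0147, 0.125]
tcp_rot: [0.913, 0.075, 0.4, -0.04]
force: [0.5, 4.3, 4.6]
gripper_width: 0.0263
gripper_force: 11.9
```

carry_out(gripper=[0.2, 0.2, 0.2, 0.2, 0.2], xyz=[[-5.9, 0, 2.0], [-5.7, 0, 2.5], [-5.5, 0, 3.0], [-5.2, 0, 3.4], [-4.9, 0.1, 3.9]], twist=[0, 0, 0, 0, 0])

```text
t: 18.9
tool_pos: [0.5304, 0.0135, 0.0948]
tcp_rot: [0.913, 0.074, 0.399, -0.039]
force: [-1.3, 1.2, 6.0]
gripper_width: 0.0264
gripper_force: 12.0
```

carry_out(gripper=[0.2, 0.2, 0.2, 0.2, 0.2], xyz=[[-4.5, 0.1, 4.3], [-4.1, 0.1, 4.7], [-3.7, 0.1, 5.0], [-3.3, 0.1, 5.3], [0, 0, 0]], twist=[0, 0, 0, 0, 0])

```text
t: 19.4
tool_pos: [0.5335, 0.014, 0.0695]
tcp_rot: [0.913, 0.074, 0.399, -0.039]
force: [1.8, 1.0, -0.1]
gripper_width: 0.0263
gripper_force: 12.0
```

```bash
python3 look.py d5|cut -c1-1200; python3 - <<'E'
from plan import *
s=manip.read_state(); im=manip.get_image("wrist"); cv2.imwrite("pics/w5.png",im); d=cv2.imread("pics/d5.png"); sc=manip.get_image("scene"); cv2.imwrite("pics/s5.png",sc)
oo=np.zeros((600,800,3),np.uint8); oo[:360,:480]=cv2.resize(im,(480,360)); oo[:320,480:]=cv2.resize(d[170:270,280:380],(320,320),interpolation=cv2.INTER_CUBIC); oo[360:,:240]=cv2.resize(sc[190:310,270:390],(240,240)); oo[360:600,260:780]=cv2.resize(im[:240,190:450],(520,480))[:240]
cv2.imwrite("pics/m5.png",oo)
C=cam("wrist",(s["tool_pos"],s["tcp_rot"]))
for a in(-.2,0,.2): print(a,proj(C,w(.08*np.sin(a),0,.1+.08*np.cos(a))).round(1))
E
```

```text
t 19.4 phi -18.6 r 0.0721 y -0.0016 F [ 1.8  1.  -0.1] w 0.026301790345425187 tilt 47.2
(np.int64(327), np.int64(214)) ang 0.05 r 0.090; (np.int64(328), np.int64(214)) ang 0.08 r 0.090; (np.int64(323), np.int64(215)) ang -0.07 r 0.088; (np.int64(324), np.int64(215)) ang -0.04 r 0.087; (np.int64(325), np.int64(215)) ang -0.01 r 0.087; (np.int64(326), np.int64(215)) ang 0.02 r 0.087; (np.int64(327), np.int64(215)) ang 0.05 r 0.087; (np.int64(328), np.int64(215)) ang 0.08 r 0.087; (np.int64(329), np.int64(215)) ang 0.11 r 0.087; (np.int64(337), np.int64(215)) ang 0.35 r 0.089; (np.int64(323), np.int64(216)) ang -0.07 r 0.085; (np.int64(324), np.int64(216)) ang -0.04 r 0.084; (np.int64(325), np.int64(216)) ang -0.01 r 0.084; (np.int64(326), np.int64(216)) ang 0.02 r 0.084; (np.int64(327), np.int64(216)) ang 0.05 r 0.084; (np.int64(328), np.int64(216)) ang 0.08 r 0.083; (np.int64(329), np.int64(216)) ang 0.11 r 0.083; (np.int64(337), np.int64(216)) ang 0.36 r 0.086; (np.int64(338), np.int64(216)) ang 0.39 r 0.087; (np.int64(339), np.int64(216)) ang 0.42 r 0.088; (np.int64(340), np.int64(216)) ang 0.45 r 0.089; (np.int64(341), np.int64(216)) ang 0.48 r 0.090; (np.int64(323), np.int64(217)) ang -0.08 r 0.082; (np.int64(324), np.int64(217)) ang -0.05 r 0.081; (np.int64(325), 
-0.2 [311.7  33.9]
0 [ 3.121e+02 -3.000e-01]
0.2 [312.9 -19.9]
```

View pics/m5.png

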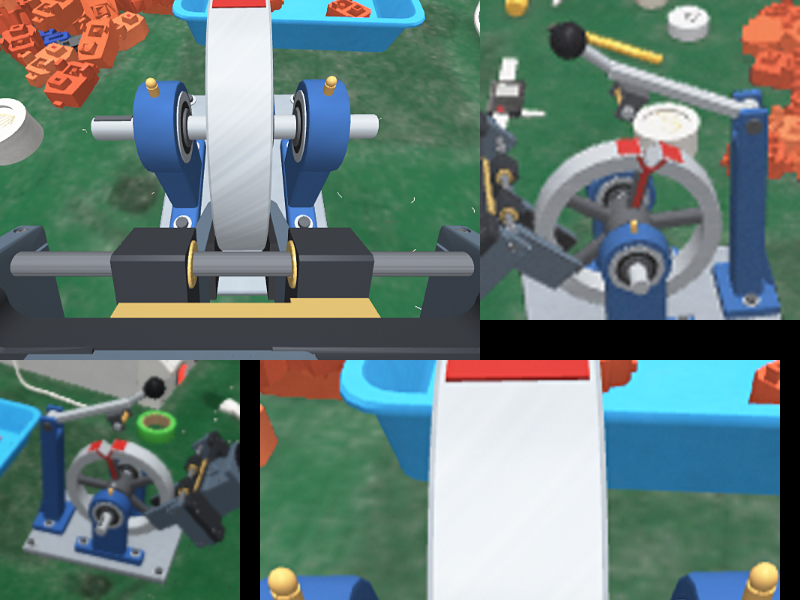

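The mark is nearly at the top and still slightly behind it: the side-view notch is near (334.5,218). I'll refine the angle using the gold oil caps as a local reference.

```bash
cat > ang.py <<'E'
import sys
from plan import *
def run(tag):
  for n,f,y,win in(("side",f"pics/d{tag}.png",-.013,(205,228,300,360)),("scene",f"pics/s{tag}.png",.013,(222,245,295,350))):
    C=cam(n); im=cv2.imread(f); h=cv2.cvtColor(im,cv2.COLOR_BGR2HSV).astype(int)
    r0,r1,c0,c1=win
    m=(((h[...,0]<5)|(h[...,0]>174))&(h[...,1]>140)); v=m[r0:r1,c0:c1]; k,lab,stt,cen=cv2.connectedComponentsWithStats(v.astype(np.uint8))
    print(n,[(stt[i].tolist(),(cen[i]+[c0,r0]).round(1).tolist()) for i in range(1,k) if stt[i,4]>3])
    g=(h[...,0]>12)&(h[...,0]<28)&(h[...,1]>110); ys,xs=np.nonzero(g[228:262,305:345]); 
    if len(xs): print(" gold px",list(zip(xs+305,ys+228))[:12],"pred",proj(C,w(0,y/.013*.05,.137)).round(1))
    for a in(-.1,0,.1,.2,.3): print("  a",a,proj(C,w(.08*np.sin(a),y,.1+.08*np.cos(a))).round(1),"y0",proj(C,w(.08*np.sin(a),0,.1+.08*np.cos(a))).round(1))
run(sys.argv[1])
E
python3 ang.py 5
```

```text
side [([23, 9, 7, 4, 25], [325.9, 215.5]), ([37, 10, 6, 6, 20], [339.4, 217.2]), ([29, 14, 5, 9, 15], [330.7, 223.5])]
 gold px [(np.int64(327), np.int64(239)), (np.int64(327), np.int64(240)), (np.int64(328), np.int64(240)), (np.int64(327), np.int64(241)), (np.int64(328), np.int64(241))] pred [327.4 238.6]
  a -0.1 [322.4 217.6] y0 [321.8 214.9]
  a 0 [325.4 217.2] y0 [324.8 214.5]
  a 0.1 [328.4 217.1] y0 [327.8 214.4]
  a 0.2 [331.4 217.2] y0 [330.8 214.5]
  a 0.3 [334.3 217.6] y0 [333.7 214.9]
scene [([20, 8, 6, 5, 15], [317.3, 232.2]), ([31, 8, 7, 5, 28], [329.2, 231.9]), ([28, 16, 4, 7, 12], [324.7, 241.2])]
 gold px [(np.int64(325), np.int64(254)), (np.int64(325), np.int64(255)), (np.int64(325), np.int64(256))] pred [324.6 255.8]
  a -0.1 [331.4 236.7] y0 [332.7 234. ]
  a 0 [328.7 236. ] y0 [330.  233.4]
  a 0.1 [325.9 235.6] y0 [327.3 233. ]
  a 0.2 [323.2 235.4] y0 [324.6 232.8]
  a 0.3 [320.6 235.5] y0 [322.  232.8]
```

carry_out(gripper=[0.2, 0.2, 0.2, 0.2, 0.2], xyz=[[-2.8, 0.1, 5.6], [-2.3, 0.1, 5.8], [-1.7, 0.1, 5.6], [0, 0, 0], [0, 0, 0]], twist=[0, 0, 0, 0, 0])

```text
t: 20.05
tool_pos: [0.5414, 0.0154, 0.0537]
tcp_rot: [0.913, 0.074, 0.399, -0.04]
force: [1.3, 3.7, -5.3]
gripper_width: 0.0263
gripper_force: 12.0
```

```bash
python3 look.py d6|cut -c1-120; python3 - <<'E'
from plan import *
cv2.imwrite("pics/s6.png",manip.get_image("scene"))
E
python3 ang.py 6 | grep -v " a "
```

```text
t 20.05 phi -32.8 r 0.0717 y -0.0015 F [ 1.3  3.7 -5.3] w 0.026338450353884088 tilt 47.2
(np.int64(330), np.int64(214)) ang 0.14 r 0.090; (np.int64(331), np.int64(214)) ang 0.17 r 0.090; (np.int64(320), np.int
side [([16, 9, 7, 6, 28], [318.9, 216.4]), ([30, 8, 7, 6, 25], [332.9, 215.5]), ([23, 14, 9, 9, 17], [326.8, 223.2])]
 gold px [(np.int64(327), np.int64(239)), (np.int64(327), np.int64(240)), (np.int64(328), np.int64(240)), (np.int64(327), np.int64(241)), (np.int64(328), np.int64(241))] pred [327.4 238.6]
scene [([25, 8, 7, 4, 21], [323.1, 231.6]), ([38, 9, 7, 6, 27], [335.8, 233.5]), ([33, 16, 3, 7, 13], [328.6, 241.2])]
 gold px [(np.int64(325), np.int64(254)), (np.int64(325), np.int64(255)), (np.int64(325), np.int64(256))] pred [324.6 255.8]
```

The notch midpoint is now within about 0.03 rad (about 1–2 mm) of the top in both views. Next I'll plan the release and the press, which will use the underside of the closed fingers on the knob, and check it by inverse kinematics.

```bash
cat > press.py <<'E'
from plan import *
s=manip.read_state(); M=R.from_quat(s["tcp_rot"]).as_matrix(); p0=s["tool_pos"]; q0=s["joint_positions"]
def knob(a): 
    c,sn=np.cos(a),np.sin(a); return w(.104-.169*c+.013*sn,-.0015,.202+.013*c+.169*sn)
def pt(a,gap): return knob(a)+M@np.array([.031+gap,0,-.002])
def path(ways,q,p,v=True):
    for wp in ways:
        bad=0;n=max(4,int(np.linalg.norm(wp-p)/.008)); mx=0
        for k in np.linspace(0,1,n+1)[1:]:
            qn,e,a=ik(q,p+(wp-p)*k,M); bad=max(bad,e*1000,a*100); mx=max(mx,np.abs(qn-q).max()); q=qn
        print(wp.round(3),"move",((wp-p)@M*1000).round(1),q.round(2),"bad %.2f maxdq %.2f"%(bad,mx)); p=wp
    return q
E
python3 - <<'E'
from press import *
print(knob(.44),knob(0))
ret=p0-.07*M[:,2]
for side in (0,-.12,-.2):
  print("side",side)
  path([ret,w(-.14,side,.17),w(-.12,side,.36),w(-.04,side/2,.42),pt(.44,.03),pt(.44,.005),pt(.3,0),pt(.15,0),pt(0,0)],q0,p0)
E
```

```text
[0.55020429 0.01682738 0.28574554] [0.52887832 0.01318859 0.215     ]
side 0
[0.491 0.006 0.101] move [ -0.  -0. -70.] [-0.17  0.22  2.55  2.57  0.49 -1.28] bad 0.00 maxdq 0.03
[0.455 0.002 0.17 ] move [ 25.7  -2.8 -73.3] [-0.21 -0.08  2.61  2.13  0.33 -0.84] bad 0.00 maxdq 0.08
[0.474 0.005 0.36 ] move [ 153.1   -2.4 -114.3] [-0.18 -0.48  2.45  0.62  0.46  0.77] bad 1.87 maxdq 0.10
[0.553 0.019 0.42 ] move [98.4 -0.8 18. ] [-0.11 -0.36  2.26  0.47  0.48  0.97] bad 0.00 maxdq 0.02
[0.59  0.023 0.332] move [-39.8   3.2  86.7] [-0.09 -0.17  2.28  0.76  0.31  0.66] bad 1.55 maxdq 0.05
[0.573 0.02  0.314] move [-25.   0.   0.] [-0.11 -0.17  2.33  0.87  0.31  0.53] bad 2.72 maxdq 0.03
[0.559 0.018 0.288] move [-27.7   0.3   7. ] [-0.14 -0.16  2.36  1.06  0.31  0.32] bad 4.32 maxdq 0.06
[0.552 0.017 0.264] move [-22.9   0.3  10.9] [-0.16 -0.12  2.4   1.3   0.31  0.07] bad 5.49 maxdq 0.07
[0.548 0.016 0.239] move [-21.    0.3  14.2] [-0.16 -0.07  2.42  1.59  0.31 -0.24] bad 5.91 maxdq 0.08
side -0.12
[0.491 0.006 0.101] move [ -0.  -0. -70.] [-0.17  0.22  2.55  2.57  0.49 -1.28] bad 0.00 ma
[... 1084 characters left out ...]
e [ 153.1   -2.4 -114.3] [-0.67 -0.23  2.28  0.97  0.73  0.1 ] bad 0.00 maxdq 0.04
[ 0.57 -0.08  0.42] move [  97.4 -100.8   18.8] [-0.35 -0.28  2.21  0.73  0.59  0.57] bad 0.00 maxdq 0.03
[0.59  0.023 0.332] move [-40.8 -96.8  87.5] [-0.09 -0.17  2.28  0.76  0.31  0.66] bad 1.55 maxdq 0.02
[0.573 0.02  0.314] move [-25.   0.   0.] [-0.11 -0.17  2.33  0.87  0.31  0.53] bad 2.72 maxdq 0.03
[0.559 0.018 0.288] move [-27.7   0.3   7. ] [-0.14 -0.16  2.36  1.06  0.31  0.32] bad 4.32 maxdq 0.06
[0.552 0.017 0.264] move [-22.9   0.3  10.9] [-0.16 -0.12  2.4   1.3   0.31  0.07] bad 5.49 maxdq 0.07
[0.548 0.016 0.239] move [-21.    0.3  14.2] [-0.16 -0.07  2.42  1.59  0.31 -0.24] bad 5.91 maxdq 0.08
```

```bash
python3 - <<'E'
from press import *
ret=p0-.07*M[:,2]
for off in (.04,.052):
  print("off",off); O=M[:,1]*off
  path([ret,w(-.14,-.12,.17),w(-.12,-.12,.36),w(-.04,-.06,.42),pt(.44,.03)+O,pt(.44,.003)+O,pt(.3,0)+O,pt(.15,0)+O,pt(0,0)+O,pt(0,-.004)+O],q0,p0)
E
```

```text
off 0.04
[0.491 0.006 0.101] move [ -0.  -0. -70.] [-0.17  0.22  2.55  2.57  0.49 -1.28] bad 0.00 maxdq 0.03
[ 0.475 -0.116  0.17 ] move [ 26.9 117.2 -74.3] [-0.56  0.03  2.51  1.7   0.52 -0.69] bad 0.00 maxdq 0.05
[ 0.495 -0.113  0.36 ] move [ 153.1   -2.4 -114.3] [-0.52 -0.35  2.37  0.91  0.64  0.27] bad 0.00 maxdq 0.05
[ 0.563 -0.04   0.42 ] move [ 97.8 -60.8  18.5] [-0.26 -0.32  2.24  0.65  0.54  0.71] bad 0.00 maxdq 0.03
[ 0.596 -0.016  0.331] move [-40.4 -16.8  87.1] [-0.18 -0.15  2.27  0.88  0.34  0.48] bad 0.00 maxdq 0.03
[ 0.578 -0.019  0.312] move [-27.   0.   0.] [-0.2  -0.15  2.32  0.99  0.33  0.36] bad 0.00 maxdq 0.03
[ 0.566 -0.021  0.288] move [-25.7   0.3   7. ] [-0.21 -0.13  2.36  1.14  0.31  0.2 ] bad 0.00 maxdq 0.04
[ 0.559 -0.023  0.264] move [-22.9   0.3  10.9] [-0.22 -0.1   2.38  1.32  0.31 -0.  ] bad 0.90 maxdq 0.05
[ 0.555 -0.023  0.239] move [-21.    0.3  14.2] [-0.23 -0.06  2.4   1.53  0.31 -0.23] bad 1.32 maxdq 0.06
[ 0.552 -0.024  0.236] move [-4. -0. -0.] [-0.23 -0.05  2.41  1.56  0.31 -0.25] bad 1.29 maxdq 0.01
off 0.052
[0.491 0.006 0.101] move [ -0.  -
[... 314 characters left out ...]
.8 -60.8  18.5] [-0.26 -0.32  2.24  0.65  0.54  0.71] bad 0.00 maxdq 0.03
[ 0.598 -0.028  0.331] move [-40.4  -4.8  87.1] [-0.21 -0.14  2.27  0.91  0.36  0.44] bad 0.00 maxdq 0.03
[ 0.58  -0.031  0.311] move [-27.   0.   0.] [-0.22 -0.14  2.31  1.01  0.35  0.32] bad 0.00 maxdq 0.03
[ 0.568 -0.033  0.288] move [-25.7   0.3   7. ] [-0.24 -0.13  2.35  1.15  0.33  0.16] bad 0.00 maxdq 0.04
[ 0.561 -0.034  0.264] move [-22.9   0.3  10.9] [-0.24 -0.09  2.38  1.32  0.32 -0.02] bad 0.00 maxdq 0.05
[ 0.557 -0.035  0.238] move [-21.    0.3  14.2] [-0.25 -0.05  2.4   1.52  0.31 -0.23] bad 0.00 maxdq 0.05
[ 0.554 -0.036  0.236] move [-4. -0. -0.] [-0.25 -0.05  2.4   1.54  0.31 -0.25] bad 0.00 maxdq 0.01
```

carry_out(gripper=[0.5, 0.5, 0.5, 0.5, 0.5], xyz=[[0, 0, 0], [0, 0, 0], [0, 0, -20], [0, 0, -25], [0, 0, -25]], twist=[0, 0, 0, 0, 0])

```text
t: 20.65
tool_pos: [0.4904, 0.0061, 0.1018]
tcp_rot: [0.913, 0.075, 0.399, -0.04]
force: [-0.2, -0.8, -0.5]
gripper_width: 0.0457
gripper_force: 0.0
```

carry_out(gripper=[1, 1, 1, 1, 1], xyz=[[5, 23, -15], [5, 23, -15], [5, 24, -15], [6, 24, -15], [6, 23, -14]], twist=[0, 0, 0, 0, 0])

```text
t: 21.15
tool_pos: [0.4749, -0.1173, 0.1709]
tcp_rot: [0.913, 0.074, 0.399, -0.039]
force: [0.1, 0.5, -0.1]
gripper_width: 0.0829
gripper_force: 0.0
```

carry_out(gripper=[1, 1, 1, 1, 1], xyz=[[15, 0, -11], [15, 0, -11], [15, 0, -11], [15, 0, -11], [15, 0, -11]], twist=[0, 0, 0, 0, 0])

```text
t: 21.65
tool_pos: [0.4856, -0.1154, 0.2634]
tcp_rot: [0.913, 0.074, 0.399, -0.039]
force: [0.8, -0.5, 0.8]
gripper_width: 0.0912
gripper_force: 0.0
```

carry_out(gripper=[1, 1, 1, 1, 1], xyz=[[16, 0, -12], [16, 0, -12], [16, 0, -12], [15, 0, -12], [15, 0, -11]], twist=[0, 0, 0, 0, 0])

```text
t: 22.15
tool_pos: [0.4951, -0.115, 0.3608]
tcp_rot: [0.913, 0.075, 0.399, -0.039]
force: [0.7, -1.1, -1.0]
gripper_width: 0.0909
gripper_force: 0.0
```

```bash
python3 st.py; python3 - <<'E'
from plan import *
for n,c in(("side","d"),("scene","s")): cv2.imwrite(f"pics/{c}7.png",manip.get_image(n))
a=cv2.imread("pics/d7.png")[170:270,280:380]; b=cv2.imread("pics/s7.png")[190:290,270:370]
cv2.imwrite("pics/m7.png",np.hstack([cv2.resize(i,(400,400),interpolation=cv2.INTER_CUBIC) for i in(a,b)]))
E
python3 ang.py 7 | grep -v " a "; python3 - <<'E'
from press import *
O=M[:,1]*.052
path([w(-.04,-.06,.42),pt(.44,.03)+O,pt(.44,.003)+O,pt(.3,0)+O,pt(.15,0)+O,pt(0,0)+O],q0,p0)
E
```

```text
22.15 [-0.522 -0.345  2.364  0.912  0.644  0.266] [ 0.4951 -0.115   0.3608] tilt deg 47.32 z az 0.18 F [ 0.7 -1.1 -1. ]
[[ 0.67   0.168  0.723]
 [ 0.105 -0.986  0.132]
 [ 0.735 -0.013 -0.678]]
side [([16, 9, 7, 6, 28], [318.9, 216.4]), ([30, 8, 7, 6, 26], [333.0, 215.5]), ([23, 14, 9, 9, 17], [326.8, 223.2])]
 gold px [(np.int64(327), np.int64(239)), (np.int64(327), np.int64(240)), (np.int64(328), np.int64(240)), (np.int64(327), np.int64(241)), (np.int64(328), np.int64(241))] pred [327.4 238.6]
scene [([25, 8, 7, 4, 21], [322.9, 231.4]), ([38, 9, 7, 6, 27], [335.8, 233.5]), ([33, 17, 2, 6, 12], [328.5, 241.5])]
 gold px [(np.int64(325), np.int64(254)), (np.int64(325), np.int64(255)), (np.int64(325), np.int64(256))] pred [324.6 255.8]
[ 0.563 -0.04   0.42 ] move [ 95.3 -63.3  19.8] [-0.26 -0.32  2.24  0.65  0.54  0.7 ] bad 0.00 maxdq 0.03
[ 0.598 -0.028  0.332] move [-40.7  -5.1  86.6] [-0.21 -0.14  2.27  0.92  0.35  0.43] bad 0.00 maxdq 0.04
[ 0.58  -0.031  0.312] move [-27.   0.   0.] [-0.22 -0.14  2.32  1.03  0.34  0.3 ] bad 0.00 maxdq 0.03
[ 0.568 -0.033  0.288] move [-25.7   0.2   6.9] [-0.24 -0.13  2.35  1.17  0.33  0.15] bad 0.00 maxdq 0.04
[ 0.561 -0.034  0.264] move [-23.    0.3  10.8] [-0.24 -0.1   2.38  1.34  0.32 -0.04] bad 0.00 maxdq 0.05
[ 0.557 -0.035  0.239] move [-21.1   0.3  14.1] [-0.25 -0.05  2.4   1.54  0.31 -0.25] bad 0.01 maxdq 0.05
```

View pics/m7.png

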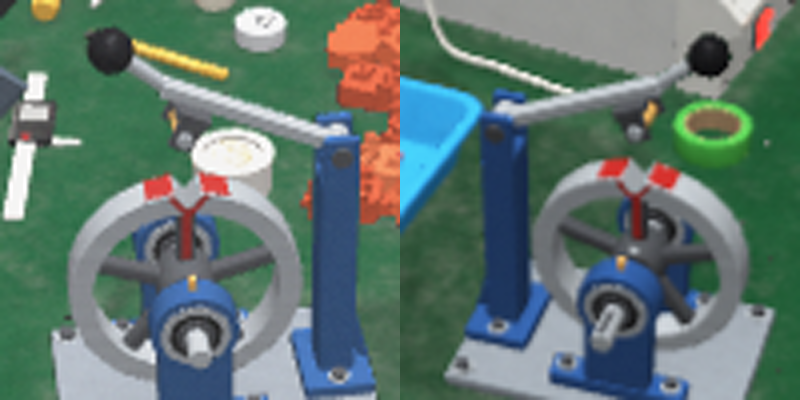

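In both views the notch sits at the top, at about (187,185) in the left crop and (628,185) in the right. A cross-check with the stripe and the V bottom follows.

```bash
python3 - <<'E'
from plan import *
for n,f,sg in(("side","d7",-1),("scene","s7",1)):
    C=cam(n); im=cv2.imread(f"pics/{f}.png").astype(int); red=im[...,2]-np.maximum(im[...,0],im[...,1])
    cc=326 if n=="side" else 328
    for v in range(219,236) if n=="side" else range(235,252):
        r=np.clip(red[v,cc-6:cc+7],0,None); r=np.where(r>15,r,0)
        if r.sum()>25: u=(r*np.arange(cc-6,cc+7)).sum()/r.sum(); print(n,v,round(u,2),end="; ")
    print()
    for r in(.045,.055,.068):
        for a in(0,.05): print(r,a,proj(C,w(r*np.sin(a),sg*.0065,.1+r*np.cos(a))).round(2),end=" ")
    print()
    # rim-face corners of the notch
    print("mouth y=face",[proj(C,w(.08*np.sin(a),sg*.013,.1+.08*np.cos(a))).round(1).tolist() for a in(-.106,.106)])
E
```

```text
side 219 327.74; side 220 326.23; side 221 326.35; side 222 326.54; side 223 326.66; side 224 326.12; side 225 326.1; side 226 326.12; side 227 326.12; side 228 326.12; side 229 326.13; side 230 326.14; side 231 326.13; side 232 326.13; side 233 326.12; side 234 326.01; 
0.045 0 [325.38 226.68] 0.045 0.05 [326.21 226.63] 0.055 0 [325.3  223.62] 0.055 0.05 [326.32 223.56] 0.068 0 [325.21 219.61] 0.068 0.05 [326.48 219.52] 
mouth y=face [[322.2, 217.6], [328.6, 217.1]]
scene 235 331.76; scene 236 328.8; scene 237 328.38; scene 238 328.29; scene 239 328.54; scene 240 328.55; scene 241 328.76; scene 242 328.75; scene 243 328.75; scene 244 328.76; scene 245 328.75; scene 246 328.76; scene 247 328.82; scene 248 328.84; scene 249 329.0; 
0.045 0 [329.04 244.42] 0.045 0.05 [328.29 244.28] 0.055 0 [329.12 241.68] 0.055 0.05 [328.2  241.51] 0.068 0 [329.22 238.08] 0.068 0.05 [328.07 237.87] 
mouth y=face [[331.6, 236.7], [325.8, 235.6]]
```

carry_out(gripper=[1, 1, 1, 1, 1], xyz=[[19, -13, 4], [19, -13, 4], [19, -13, 4], [19, -12, 4], [19, -12, 4]], twist=[0, 0, 0, 0, 0])

```text
t: 22.75
tool_pos: [0.563, -0.0396, 0.4162]
tcp_rot: [0.913, 0.075, 0.399, -0.04]
force: [-0.0, -0.3, -0.3]
gripper_width: 0.0914
gripper_force: 0.0
```

carry_out(gripper=[1, 1, 1, 1, 1], xyz=[[-8, -1, 17], [-8, -1, 17], [-8, -1, 17], [-8, -1, 17], [-8, -1, 18]], twist=[0, 0, 0, 0, 0])

```text
t: 23.25
tool_pos: [0.597, -0.0282, 0.3273]
tcp_rot: [0.913, 0.075, 0.399, -0.04]
force: [0.8, -0.3, 0.4]
gripper_width: 0.091
gripper_force: 0.0
```

carry_out(gripper=[1, 1, 1, 1, 1], xyz=[[-5, 0, 0], [-5, 0, 0], [-5, 0, 0], [-5, 0, 0], [-3, 0, 0]], twist=[0, 0, 0, 0, 0])

```text
t: 23.75
tool_pos: [0.5816, -0.0309, 0.3125]
tcp_rot: [0.913, 0.075, 0.4, -0.039]
force: [-0.2, 0.5, -1.3]
gripper_width: 0.0912
gripper_force: 0.0
```

```bash
python3 st.py; python3 - <<'E'
from press import *
O=M[:,1]*.052
path([pt(.44,0)+O,pt(.37,0)+O,pt(.3,0)+O,pt(.15,0)+O,pt(0,0)+O],q0,p0)
for n,c in(("side","d"),("scene","s"),("wrist","w")): cv2.imwrite(f"pics/{c}8.png",manip.get_image(n))
a=cv2.imread("pics/d8.png")[140:260,270:390]; b=cv2.imread("pics/s8.png")[160:280,280:400]; c=cv2.imread("pics/w8.png")
cv2.imwrite("pics/m8.png",np.vstack([np.hstack([cv2.resize(i,(400,400),interpolation=cv2.INTER_CUBIC) for i in(a,b)]),np.hstack([cv2.resize(c,(267,200)),np.zeros((200,533,3),np.uint8)])]))
E
```

```text
23.75 [-0.223 -0.142  2.311  1.015  0.346  0.32 ] [ 0.5816 -0.0309  0.3125] tilt deg 47.35 z az 0.18 F [-0.2  0.5 -1.3]
[[ 0.67   0.168  0.724]
 [ 0.105 -0.986  0.131]
 [ 0.735 -0.012 -0.678]]
[ 0.578 -0.031  0.309] move [-4.7 -0.  -0.3] [-0.23 -0.14  2.32  1.03  0.34  0.3 ] bad 0.00 maxdq 0.01
[ 0.573 -0.032  0.299] move [-11.5   0.1   3.1] [-0.23 -0.14  2.34  1.09  0.34  0.23] bad 0.00 maxdq 0.02
[ 0.568 -0.033  0.288] move [-11.2   0.1   3.9] [-0.24 -0.13  2.35  1.16  0.33  0.16] bad 0.00 maxdq 0.02
[ 0.561 -0.034  0.264] move [-23.    0.3  10.9] [-0.24 -0.1   2.38  1.33  0.32 -0.03] bad 0.00 maxdq 0.05
[ 0.557 -0.035  0.239] move [-21.1   0.3  14.2] [-0.25 -0.05  2.4   1.53  0.31 -0.24] bad 0.00 maxdq 0.05
```

View pics/m8.png

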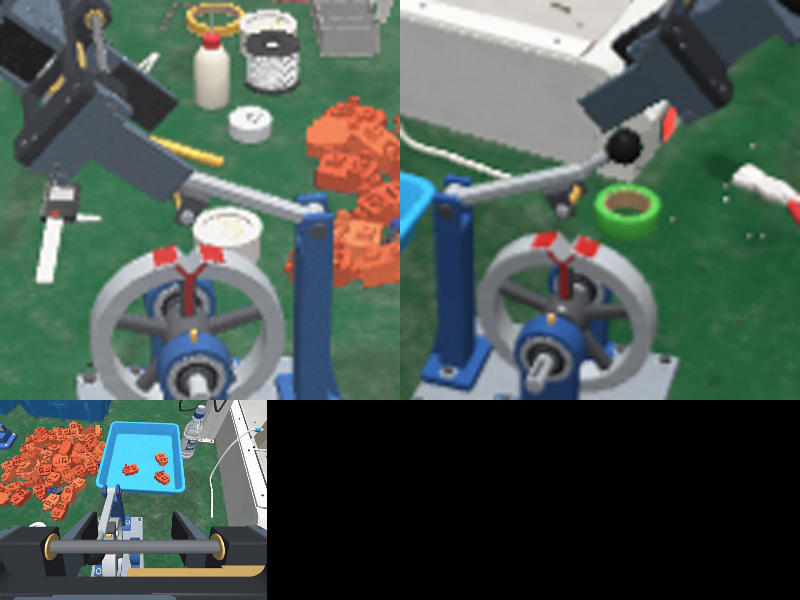

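```bash
python3 - <<'E'
from press import *
C=cam("wrist",(p0,s["tcp_rot"])); S=cam("scene"); D=cam("side")
for n,P in(("hinge",w(.104,0,.202)),("knob",knob(.44)),("ftip L in",p0+M@np.array([0,-.0455,.008])),("ftip L out",p0+M@np.array([0,-.059,.008])),("ftip L in low",p0+M@np.array([-.016,-.0455,.008]))):
    print(n,"wrist",proj(C,P).round(0),"scene crop",((proj(S,P)-[280,160])/.3).round(0),"side crop",((proj(D,P)-[270,140])/.3).round(0))
im=cv2.imread("pics/w8.png"); cv2.imwrite("pics/c8.png",cv2.resize(im[190:400,130:420],None,fx=2.7,fy=2.7))
E
```

```text
hinge wrist [265. 221.] scene crop [ 51. 201.] side crop [312. 214.]
knob wrist [223. 367.] scene crop [222. 148.] side crop [124. 139.]
ftip L in wrist [233. 299.] scene crop [190. 114.] side crop [162. 115.]
ftip L out wrist [207. 299.] scene crop [186. 123.] side crop [160. 106.]
ftip L in low wrist [235. 326.] scene crop [203. 129.] side crop [148. 130.]
```

View pics/c8.png

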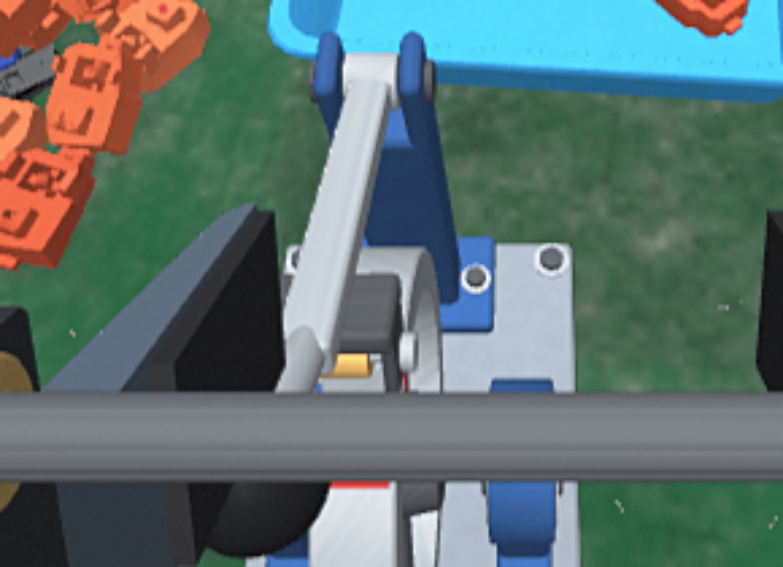

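In the wrist view the left finger lies over the knob, but the knob is about 3 mm towards the finger's inner edge. I'll shift 2.5 mm in y and start pressing.

carry_out(gripper=[1, 1, 1, 1, 1], xyz=[[-2, 2.5, 0], [-3, 0, 0], [-5.5, 0, 1.5], [-6, 0, 1.6], [-5.6, 0, 2]], twist=[0, 0, 0, 0, 0])

```text
t: 24.4
tool_pos: [0.5714, -0.035, 0.2926]
tcp_rot: [0.913, 0.074, 0.4, -0.039]
force: [0.5, -0.4, 1.6]
gripper_width: 0.0911
gripper_force: 0.8
```

carry_out(gripper=[1, 1, 1, 1, 1], xyz=[[-5.6, 0, 2], [-4.6, 0, 2], [-4.6, 0, 2.1], [-4.6, 0, 2.2], [-4.6, 0.1, 2.3]], twist=[0, 0, 0, 0, 0])

```text
t: 24.9
tool_pos: [0.5631, -0.0362, 0.2678]
tcp_rot: [0.913, 0.074, 0.4, -0.04]
force: [0.4, 0.3, 1.9]
gripper_width: 0.091
gripper_force: 0.8
```

```bash
python3 st.py; cat > kn.py <<'E'
import sys
from press import *
ims={}
for n,win in(("side",(150,230,280,345)),("scene",(180,255,310,375))):
    im=manip.get_image(n); cv2.imwrite(f"pics/{n}{sys.argv[1]}.png",im); ims[n]=im
    C=cam(n); print(n,"pred knob a=.4,.3,.2,.1,0",[proj(C,knob(a)).round(0).tolist() for a in(.4,.3,.2,.1,0)])
    r0,r1,c0,c1=win; m=(im[r0:r1,c0:c1].max(2)<42).astype(np.uint8); k,l,st,ce=cv2.connectedComponentsWithStats(m)
    print([(st[i].tolist(),(ce[i]+[c0,r0]).round(1).tolist()) for i in range(1,k) if st[i,4]>15])
E
python3 kn.py 9
```

```text
24.9 [-0.247 -0.098  2.371  1.3    0.322  0.003] [ 0.5631 -0.0362  0.2678] tilt deg 47.34 z az 0.18 F [0.4 0.3 1.9]
[[ 0.67   0.167  0.724]
 [ 0.104 -0.986  0.132]
 [ 0.735 -0.013 -0.678]]
side pred knob a=.4,.3,.2,.1,0 [[306.0, 184.0], [303.0, 189.0], [302.0, 195.0], [300.0, 200.0], [300.0, 206.0]]
[]
scene pred knob a=.4,.3,.2,.1,0 [[348.0, 207.0], [350.0, 212.0], [352.0, 217.0], [353.0, 222.0], [353.0, 227.0]]
[([40, 0, 14, 15, 58], [355.4, 186.4]), ([55, 7, 10, 13, 44], [370.0, 192.5]), ([38, 33, 10, 11, 70], [352.3, 218.2])]
```

The knob is following the finger down: scene (352,218), arm angle about 0.18. I'll continue pressing.

carry_out(gripper=[1, 1, 1, 1, 1], xyz=[[-4.4, 0, 2.5], [-4.3, 0, 2.6], [-4.2, 0, 2.7], [-3.5, 0, 2.3], [-3.5, 0, 2.3]], twist=[0, 0, 0, 0, 0])

```text
t: 25.5
tool_pos: [0.559, -0.0366, 0.2451]
tcp_rot: [0.913, 0.074, 0.4, -0.04]
force: [0.2, 0.5, 3.8]
gripper_width: 0.0911
gripper_force: 1.5
```

```bash
python3 st.py; python3 kn.py 10
```

```text
25.5 [-0.251 -0.06   2.391  1.473  0.314 -0.182] [ 0.559  -0.0366  0.2451] tilt deg 47.36 z az 0.18 F [0.2 0.5 3.8]
[[ 0.669  0.168  0.724]
 [ 0.104 -0.986  0.132]
 [ 0.736 -0.013 -0.677]]
side pred knob a=.4,.3,.2,.1,0 [[306.0, 184.0], [303.0, 189.0], [302.0, 195.0], [300.0, 200.0], [300.0, 206.0]]
[]
scene pred knob a=.4,.3,.2,.1,0 [[348.0, 207.0], [350.0, 212.0], [352.0, 217.0], [353.0, 222.0], [353.0, 227.0]]
[([41, 7, 14, 15, 63], [356.7, 193.3]), ([56, 15, 9, 12, 41], [370.4, 199.9]), ([39, 40, 10, 10, 70], [353.3, 225.2])]
```

carry_out(gripper=[1, 1, 1, 1, 1], xyz=[[-1.5, 0, 1.2], [-1.5, 0, 1.2], [-1.5, 0, 1.2], [-0.8, 0, 0.6], [-0.8, 0, 0.6]], twist=[0, 0, 0, 0, 0])

```text
t: 26.1
tool_pos: [0.5586, -0.0365, 0.2376]
tcp_rot: [0.913, 0.074, 0.4, -0.04]
force: [1.3, -0.1, 10.2]
gripper_width: 0.0913
gripper_force: 4.1
```

```bash
python3 st.py; python3 kn.py 11|tail -1
```

```text
26.1 [-0.252 -0.044  2.395  1.535  0.313 -0.247] [ 0.5586 -0.0365  0.2376] tilt deg 47.39 z az 0.18 F [ 1.3 -0.1 10.2]
[[ 0.669  0.168  0.724]
 [ 0.104 -0.986  0.132]
 [ 0.736 -0.013 -0.677]]
[([41, 9, 14, 14, 62], [356.6, 195.2]), ([56, 17, 9, 13, 41], [370.6, 202.7]), ([39, 42, 10, 10, 70], [353.4, 227.2])]
```

carry_out(gripper=[1, 1, 1, 1, 1], xyz=[[-0.8, 0, 0.6], [-0.8, 0, 0.6], [0, 0, 0], [0, 0, 0], [0, 0, 0]], twist=[0, 0, 0, 0, 0])

```text
t: 26.7
tool_pos: [0.5591, -0.0366, 0.2366]
tcp_rot: [0.912, 0.074, 0.401, -0.04]
force: [3.1, 0.1, 11.6]
gripper_width: 0.0911
gripper_force: 5.5
```

```bash
python3 st.py; python3 kn.py 12|tail -1; python3 - <<'E'
from press import *
path([p0+M@np.array([.04,0,0]),p0+M@np.array([.06,.05,-.06]),w(-.12,-.12,.36)],q0,p0)
E
```

```text
26.7 [-0.252 -0.041  2.395  1.551  0.314 -0.263] [ 0.5591 -0.0366  0.2366] tilt deg 47.49 z az 0.18 F [ 3.1  0.1 11.6]
[[ 0.668  0.167  0.725]
 [ 0.104 -0.986  0.132]
 [ 0.737 -0.013 -0.676]]
[([41, 9, 14, 13, 60], [356.6, 195.2]), ([56, 18, 9, 12, 41], [370.4, 202.9]), ([39, 42, 10, 10, 70], [353.4, 227.2])]
[ 0.586 -0.032  0.266] move [40.  0. -0.] [-0.23 -0.05  2.33  1.34  0.31 -0.02] bad 0.43 maxdq 0.05
[ 0.564 -0.088  0.321] move [ 20.  50. -60.] [-0.37 -0.16  2.31  1.05  0.46  0.19] bad 0.00 maxdq 0.04
[ 0.495 -0.113  0.36 ] move [-20.1  12.8 -80.3] [-0.52 -0.35  2.37  0.92  0.64  0.26] bad 0.00 maxdq 0.02
```

carry_out(gripper=[1, 1, 1, 1, 1], xyz=[[-0.9, 0, 0.7], [-0.9, 0, 0.7], [0, 0, 0], [0, 0, 0], [0, 0, 0]], twist=[0, 0, 0, 0, 0])

```text
t: 27.3
tool_pos: [0.5599, -0.0367, 0.2355]
tcp_rot: [0.912, 0.074, 0.402, -0.04]
force: [5.1, -0.3, 17.1]
gripper_width: 0.091
gripper_force: 8.2
```

carry_out(gripper=[1, 1, 1, 1, 1], xyz=[[4, 0, -2], [8, 0, -4], [12, 5, -6], [14, 10, -8], [10, 15, -15]], twist=[0, 0, 0, 0, 0])

```text
t: 27.8
tool_pos: [0.5693, -0.0654, 0.291]
tcp_rot: [0.913, 0.075, 0.398, -0.04]
force: [-0.1, -0.3, 1.2]
gripper_width: 0.0912
gripper_force: 0.0
```

carry_out(gripper=[1, 1, 1, 1, 1], xyz=[[6, 15, -20], [4, 15, -20], [0, 10, -20], [0, 5, -20], [0, 0, -20]], twist=[0, 0, 0, 0, 0])

```text
t: 28.3
tool_pos: [0.5106, -0.1227, 0.3657]
tcp_rot: [0.913, 0.074, 0.399, -0.04]
force: [-0.4, 0.4, -0.2]
gripper_width: 0.0912
gripper_force: 0.0
```

```bash
python3 st.py; python3 kn.py 13; python3 - <<'E'
import cv2,numpy as np
a=cv2.imread("pics/side13.png")[170:280,280:390]; b=cv2.imread("pics/scene13.png")[190:300,270:380]
cv2.imwrite("pics/m13.png",np.hstack([cv2.resize(i,(400,400),interpolation=cv2.INTER_CUBIC) for i in(a,b)]))
E
```

```text
28.3 [-0.518 -0.31   2.331  0.91   0.641  0.269] [ 0.5106 -0.1227  0.3657] tilt deg 47.25 z az 0.18 F [-0.4  0.4 -0.2]
[[ 0.671  0.167  0.722]
 [ 0.104 -0.986  0.131]
 [ 0.734 -0.013 -0.679]]
side pred knob a=.4,.3,.2,.1,0 [[306.0, 184.0], [303.0, 189.0], [302.0, 195.0], [300.0, 200.0], [300.0, 206.0]]
[([16, 57, 10, 5, 23], [300.4, 209.4])]
scene pred knob a=.4,.3,.2,.1,0 [[348.0, 207.0], [350.0, 212.0], [352.0, 217.0], [353.0, 222.0], [353.0, 227.0]]
[([39, 43, 10, 9, 69], [353.4, 227.3])]
```

View pics/m13.png

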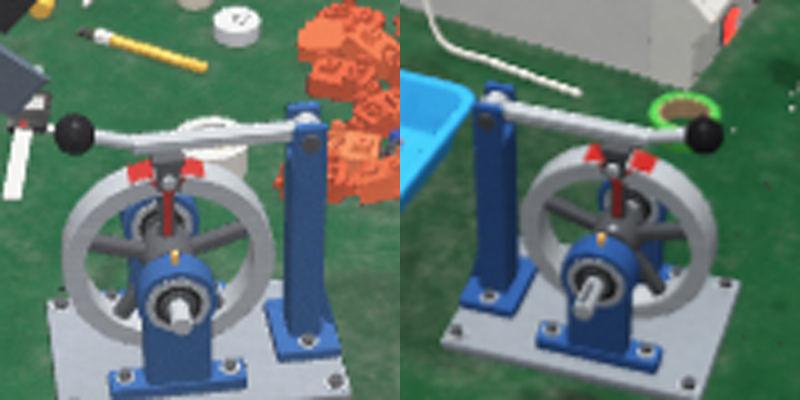

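The roller sits in the notch with red on both sides, the knob is at scene (353,227), which matches an arm angle of 0, and the gripper is clear. I'm handing the job in.

```bash
python3 -c "
from plant import manip
print(manip.job_done())"
```

```text
the job is handed in; nothing more can be done
None
```

The pulley is at its zero position with the red mark at the top, the lock arm is pressed down with its roller home in the notch and left there, and the job was handed in at about 28 s with the gripper clear; the hand-in call returned no verdict.

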